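# Fetch the coin sieve from the desk riser and lay it on its catch box

### The job

The flat metal coin sieve lies on the lower board of the desk riser, too thin to pick up there. Draw it straight forward over the board until most of its handle, but not its perforated panel, sticks out past the front edge, and let go so that it lies there by itself; then take it by the overhanging handle, draw it out from under the clear top and lay it gently, never dropping it, flat inside the rim of the blue catch box with its handle out through the notch. Leave the stapler, the calculator and the cup of coins where they are.

Things in the scene. Friction and masses are not known exactly. Their poses are not given: they have to be found in the camera images.
- sieve: Coin sieve: one bare aluminium sheet 3 mm thick, 50 to 85 g; perforated panel 95 mm (x) by 90 mm (y), and a flat handle 34 mm wide from x = -47.5 to -107.5 mm. Origin: centre of the panel's underside, z up. Its x is within 10 degrees of the riser's x. 12 holes of 17 mm, too small for a fingertip; the 30 mm of panel next to the handle are solid. Centre of mass at x = -20 mm.
- sieve_handle (a point): Centre of the sieve's handle at mid thickness (30 mm from its outer end, 30 mm from the panel). A fingertip pressed on the sieve with 5 to 15 N drags it along: it slides easily on the board (friction about 0.3). Pressed beyond the board's edge it would tip, so press over the board, as at the root of the handle.
- sieve_end (a point): Middle of the outer end of the sieve's handle, at mid thickness. At the start it lies about 10 to 20 mm behind the front edge of the lower board.
- rack: Desk riser, fixed. Origin at desk level under the middle of the lower board's front edge; x into it, y along the edge. Dark brown lower board: top at z = 100 mm, 16 thick, x 0 to 260, y -154 to 154. Clear top: z = 265 to 275, x 50 to 260. White side panels 12 thick at y = -160 and 160, x 30 to 260. Open in front and behind; to reach under the top tilt the tool, fingertips in, body leaning out.
- rack_edge (a point): Middle of the front edge of the lower board, on its upper face (100 mm above the desk); axes as the riser's: x backwards onto the board.
- catch_box: Blue sheet-metal catch box, open on top, fixed, 111 mm (x) by 106 mm (y), 66 mm high; origin: centre of its underside. The sieve's panel lies on a steel ledge 60 mm above the desk in a recess 103 mm (x) by 98 mm (y); the rim stands 6 mm above the ledge. In the front (-x) rim is a notch 64 mm wide, out of which the handle points to -x, sieve and box axes parallel.
- box_seat (a point): Centre of the recess at ledge height (60 mm above the desk); the sieve's origin belongs here. Axes as the box's.
- stapler: Black and blue stapler, 135 mm (its x) by 34 mm, 37 mm high, lying at the +y end of the riser's lower board; origin centre of its underside. To be left alone.
- calculator: Grey desk calculator, 150 mm (its x) by 105 mm, 20 mm high, on the desk behind the catch box; origin centre of its underside. To be left alone.
- coin_cup: Small clear plastic cup with coins, 66 mm across its rim, 62 mm high, on the desk in front; origin centre of its underside. To be left alone.

How it is judged:
By the outcome, as a careful person would: the job done as asked, in the order asked, and still so for the second after the job is handed in, with the robot touching nothing.
It also fails if it takes over 70 s, if anything falls off the work surface, if the arm or the gripper's body presses on something with over 40 N, if the wrist force passes 120 N, or if a joint passes its speed limit or range.

### The arm

A 7-joint arm with a two-finger parallel gripper is mounted at the origin on the work surface. World frame = base frame: x ahead of the robot, y to its left, z up, the work surface at z = 0. Lengths are in mm, angles in rad, forces in N, time in s.
With the tool pointing down it reaches from about 400 to 875 mm from the base axis. Payload 19.3 kg.
Tool frame: the origin (TCP) lies at the very end of the fingers, on their centre line; the grasp point (between the pads) lies manip.hold_point_z behind it (manip.hold_point_z is the distance from the TCP to the grasp point, in mm); z points along the fingers, x is the direction in which the jaws open and shut, and the axes are right-handed (so a half turn about z gives the same grasp; the last joint's range is limited). The gripper opens to 85 mm and grips with 20 to 120 N. Pads are 22 mm wide; open, the fingers measure 114 mm over their backs; the gripper's body (76 mm by 85 mm) begins 54 mm behind the grasp point. The pads swing forward as they close: fully open they stand 13 mm farther back than shut.
Start: joints at [1.135, 0.521, -0.036, 1.599, 0.021, 1.021, -0.113], TCP at [223.532, -583.651, 231.291] pointing down, gripper open.
Joint ranges: [-2.91, 2.91], [-0.3, 2.13], [-1.5, 1.42], [0.17, 2.43], [-1.26, 4.41], [0.16, 1.93], [-2.52, 2.52]. Speed limits (rad/s): [1.89, 1.89, 2.39, 2.39, 3.01, 3.01, 3.01].

### API

Orientations are given as a unit quaternion [x, y, z, w].
In Python, from bench import manip gives the robot as it stands.
- The arm moves only by the shell command python3 -m jog 'ROWS'. ROWS is JSON, a list of rows, each an object of numbers: "grip": the opening, from -1 (shut) to 1 (fully open); "dx", "dy", "dz": the shift along the tool's x, y, z in m; "wx", "wy", "wz": the turn, a rotation vector about the tool's x, y, z in degrees. A call has 1 to 5 rows; each row is the pose to reach, as a shift and turn from the pose measured when the call began, along the tool's axes at that moment; what a row does not reach only later rows make up. A row lasts 1/12 s, in which the tool goes at most 41.7 mm and 7.16 degrees, less where a joint would pass 70% of its speed; a pose out of reach is approached as far as the arm can. A call with a gripper value outside its range is refused whole. The fingers move at their own pace and stop on an object; the grip force is fixed at half the most. Time passes only in rows, so rows that repeat a pose let the fingers close. It gives the time, the measured TCP pose, the force and the opening at its end, in the units of the state.
- manip.read_state(): the state, without advancing time (a new reading comes with each control period).
- manip.camera(name): name is "scene" or "top" or "wrist"; returns a dict with "pixels" (480x640x3 uint8, red, green, blue), "vertical_fov" (degrees; the focal length in pixels is half the picture's height over the tangent of half this angle, whatever the lens; pixels are square), "cx", "cy" (the principal point, pixels), "eye" and "attitude" of the camera in the world. Camera axes: x right, y up, looking along -z (the intrinsics and any distortion apply to the point x, -y, -z); pixel columns grow to the right and rows downward; lengths in mm; the calibration is good to about 2 mm. A picture is of the moment at which its call begins. There is no depth.
- manip.hand_in(): hands the job in, once; it reports no verdict.
Trained networks look in a picture, given as the dict that the camera call returned (one of the last four; its "shot" number tells which), for a name from the list of things; names that differ only in an ending like _2 or _b are one class to them, and where a whole thing is asked for, a point or a joint stands for the part that bears it (a point fixed in the world has none). Each returns a list of dicts, best first, with "confidence" (0 to 1); they miss things now and then, are a little off and sometimes report something else, mostly with a low value. They report only what shows in the picture. A call takes as long as a camera call.
- manip.outline_of(picture, thing): "pixels" (480x640 bool, what is visible of it) and "box" ([left, top, right, bottom] in pixels, round what is visible of it).
The state is a dict: "clock": time; "joint_pos": joint angles; "joint_vel": joint speeds; "joint_efforts": joint torques, N m; "tool_pos": TCP position; "eef_rot": TCP orientation; "wrist_force": force on the tool from outside, world axes, zero at the start; "wrist_torque": the same for the moment, N m; "opening": opening from 0.0 (shut) to 1.0 (fully open).
Only numpy, scipy, OpenCV 4.12 (cv2) and the standard library are available. Lean on these libraries where they do the work, as an engineer would, in place of code of your own. Each camera call takes 0.05 s, during which the arm holds its last target.

## Working session

There is one attempt and no reset: what is moved stays moved. The work goes in short steps, Python scripts to look and compute and a shell command to move; the robot and the scene stay as the last step left them, time stands still between calls to the robot, and variables do not carry over. Pictures are saved under pics/ and viewed, and the job is handed in when it is done.

```bash
ls; mkdir -p pics
python3 - <<'E'
from bench import manip
import cv2
s=manip.read_state();print(s, manip.hold_point_z)
for n in ["scene","top","wrist"]:
    c=manip.camera(n);print(n,{k:v for k,v in c.items() if k!='pixels'})
    cv2.imwrite(f'pics/a_{n}.png',c['pixels'][:,:,::-1])
E
```

```text
pics
{'clock': 0.0, 'joint_pos': array([ 1.13481539,  0.52200171, -0.03634806,  1.59999365,  0.02117216,
        1.02109981, -0.11275639]), 'joint_vel': array([ 5.11871248e-04,  1.47230465e-03, -2.99020944e-04,  9.72129942e-05,
        9.44212158e-05, -1.42088770e-04,  3.74955879e-04]), 'joint_efforts': array([ 1.69779312e-03, -9.27098322e+01,  1.98022306e+00, -3.69924724e+01,
        1.77652814e-02,  8.47032265e-03,  1.71860017e-05]), 'tool_pos': array([ 223.41437387, -583.34787637,  230.73829973]), 'eef_rot': array([ 8.23927348e-01, -5.66695167e-01, -4.73573952e-04, -2.97949352e-04]), 'wrist_force': array([-0.40029478,  0.27907614, -1.07345447]), 'wrist_torque': array([-0.01459964,  0.01623539, -0.00067495]), 'opening': 1.0028748826136897} 18.700000000000003
scene {'vertical_fov': 45.33881286985764, 'cx': 322.20199409144544, 'cy': 249.42347075298457, 'eye': array([ 701.74294866, -292.00801612, 1110.64506803]), 'attitude': array([0.1509411 , 0.02660284, 0.18124207, 0.97142184]), 'shot': 1}
top {'vertical_fov': 54.00581219824827, 'cx': 320.08607947908206, 'cy': 237.20415974923628, 'eye': array([ 399.15700044,   23.90792716, 1045.95879237]), 'attitude': array([ 0.0655973 , -0.0631756 , -0.7010627 ,  0.70726016]), 'shot': 2}
wrist {'vertical_fov': 62.339072444523076, 'cx': 325.5516159626319, 'cy': 235.66142737018365, 'eye': array([ 297.53850888, -555.38365101,  373.55881896]), 'attitude': array([-0.12878108,  0.08922097, -0.56017073,  0.8134272 ]), 'shot': 3}
```

View pics/a_scene.png

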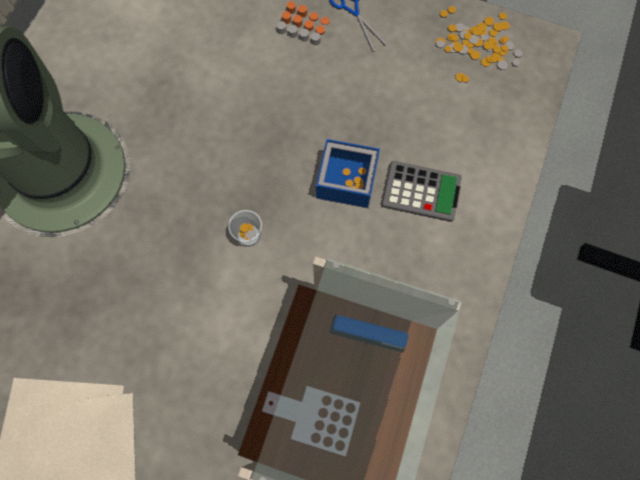

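View pics/a_top.png

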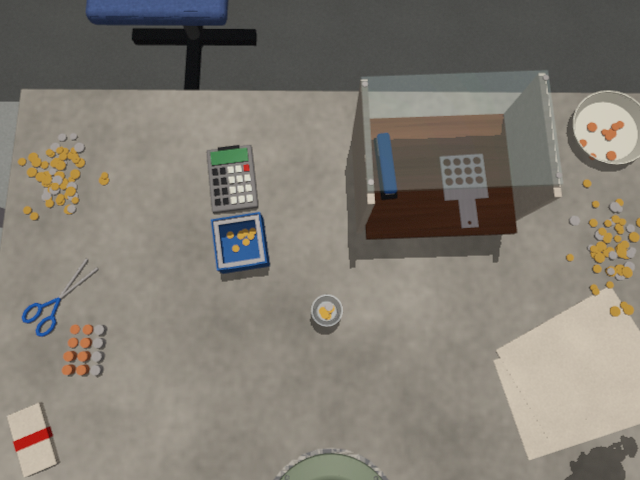

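View pics/a_wrist.png

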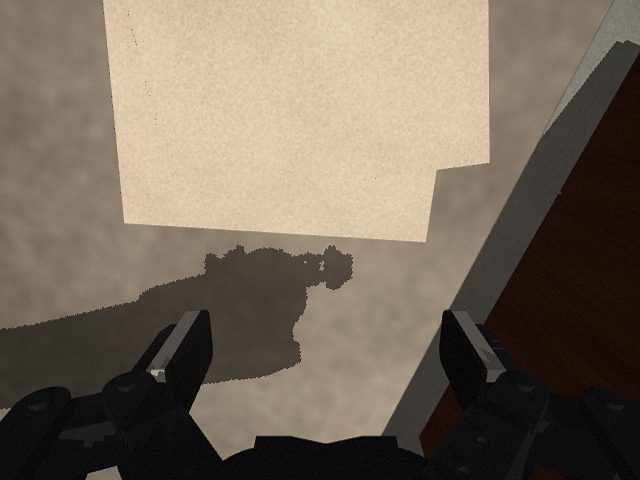

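```bash
cat > h.py <<'E'
import numpy as np, cv2
from scipy.spatial.transform import Rotation as R
from scipy.optimize import minimize
from bench import manip
def f(c): return 240/np.tan(np.radians(c['vertical_fov'])/2)
def proj(c,P):
    P=np.atleast_2d(P); q=R.from_quat(c['attitude']).inv().apply(P-c['eye'])
    F=f(c); return np.c_[c['cx']+F*q[:,0]/-q[:,2], c['cy']-F*q[:,1]/-q[:,2]]
def back(c,uv,z):
    uv=np.atleast_2d(uv).astype(float);F=f(c)
    d=R.from_quat(c['attitude']).apply(np.c_[(uv[:,0]-c['cx'])/F,-(uv[:,1]-c['cy'])/F,-np.ones(len(uv))])
    t=(z-c['eye'][2])/d[:,2]; return c['eye']+d*t[:,None]
def save(c,n,pts=None,crop=None,scale=1):
    im=np.ascontiguousarray(c['pixels'][:,:,::-1])
    im=cv2.resize(im,None,fx=scale,fy=scale,interpolation=cv2.INTER_CUBIC)
    if pts is not None:
        for p in pts:
            cv2.polylines(im,[np.round(p*scale).astype(int)],True,(0,255,0),1)
    if crop: l,t,r,b=[int(v*scale) for v in crop]; im=im[t:b,l:r]
    cv2.imwrite('pics/'+n,im)
SV=np.array([[47.5,45],[-47.5,45],[-47.5,17],[-107.5,17],[-107.5,-17],[-47.5,-17],[-47.5,-45],[47.5,-45]],float)
def pose(xy,p):
    c,s=np.cos(p[2]),np.sin(p[2]); return np.c_[p[0]+c*xy[:,0]-s*xy[:,1],p[1]+s*xy[:,0]+c*xy[:,1]]
def fit(masks_cams,xy,z,p0):
    """IoU-like fit of planar polygon at height z"""
    def cost(p):
        t=0
        for m,c in masks_cams:
            uv=proj(c,np.c_[pose(xy,p),np.full(len(xy),z)])
            a=np.zeros((480,640),np.uint8);cv2.fillPoly(a,[np.round(uv*16).astype(np.int32)],1,shift=4)
            t+=1-(m&(a>0)).sum()/max(1,(m|(a>0)).sum())
        return t
    best=None
    for k in range(3):
        r=minimize(cost,p0,method='Nelder-Mead',options=dict(initial_simplex=np.array([p0,p0+[15,0,0],p0+[0,15,0],p0+[0,0,.15]]),xatol=.05,fatol=1e-4))
        p0=r.x
    return r.x,r.fun
def fillh(m):
    cs,_=cv2.findContours(m.astype(np.uint8),cv2.RETR_EXTERNAL,cv2.CHAIN_APPROX_NONE)
    a=np.zeros(m.shape,np.uint8);cv2.drawContours(a,cs,-1,1,-1);return a>0
E
python3 - <<'E'
from h import *
for n in ["scene","top"]:
    c=manip.camera(n); ov=c['pixels'][:,:,::-1].copy()
    for th,col in [("sieve",(0,255,0)),("rack",(0,0,255)),("catch_box",(255,255,0)),("stapler",(255,0,255)),("calculator",(0,255,255)),("coin_cup",(255,0,0))]:
        o=manip.outline_of(c,th)
        print(n,th,[(round(x['confidence'],2),np.round(x['box'])) for x in o[:3]])
        if o:
            np.save(f'm_{n}_{th}.npy',o[0]['pixels'])
            cs,_=cv2.findContours(o[0]['pixels'].astype(np.uint8),cv2.RETR_LIST,cv2.CHAIN_APPROX_NONE);cv2.drawContours(ov,cs,-1,col,1)
    cv2.imwrite(f'pics/b_{n}.png',ov)
    m=fillh(np.load(f'm_{n}_sieve.npy'))
    uv=np.argwhere(m)[:,::-1].mean(0); g=back(c,uv,103)[0]
    p,e=fit([(m,c)],SV,103,np.array([g[0]+20,g[1],0.]));print(n,'sieve',p,e)
E
```

```text
scene sieve [(0.78, array([263., 394., 279., 415.]))]
scene rack []
scene catch_box [(0.68, array([317., 138., 383., 208.])), (0.3, array([264., 396., 279., 414.]))]
scene stapler []
scene calculator [(0.82, array([382., 160., 461., 220.]))]
scene coin_cup [(0.81, array([228., 209., 261., 248.])), (0.61, array([380., 160., 465., 220.])), (0.41, array([243., 256., 462., 480.]))]
scene sieve [ 6.18654479e+02 -2.57688845e+02  9.29012346e-02] 0.9366492146596859
top sieve [(0.56, array([445., 187., 489., 228.]))]
top rack [(0.88, array([353.,  72., 565., 242.]))]
top catch_box [(0.66, array([209., 210., 276., 275.]))]
top stapler []
top calculator [(0.87, array([203., 146., 260., 217.]))]
top coin_cup []
top sieve [ 6.64124821e+02 -2.72986987e+02  8.44907407e-02] 0.6318108974358974
```

Run:
```python
import cv2,numpy as np
a=cv2.imread('pics/b_scene.png')[130:480,150:490];b=cv2.imread('pics/b_top.png')[50:350,180:580]
cv2.imwrite('pics/b_s2.png',cv2.resize(a,None,fx=1.7,fy=1.7));cv2.imwrite('pics/b_t2.png',cv2.resize(b,None,fx=1.9,fy=1.9))
```

```text
(no output)
```

View pics/b_s2.png

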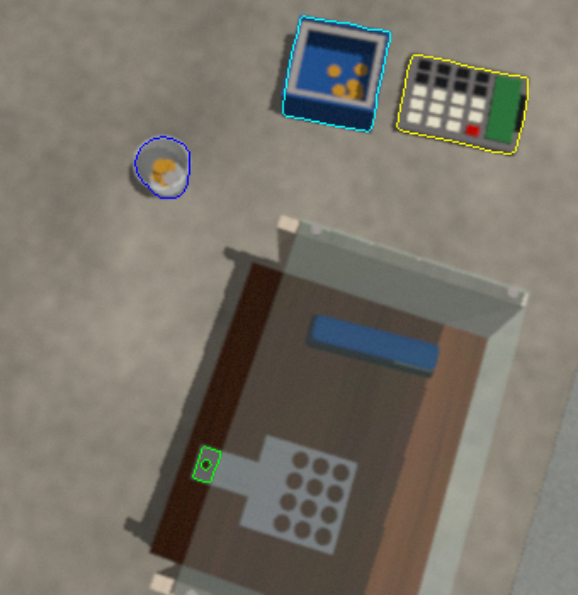

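View pics/b_t2.png

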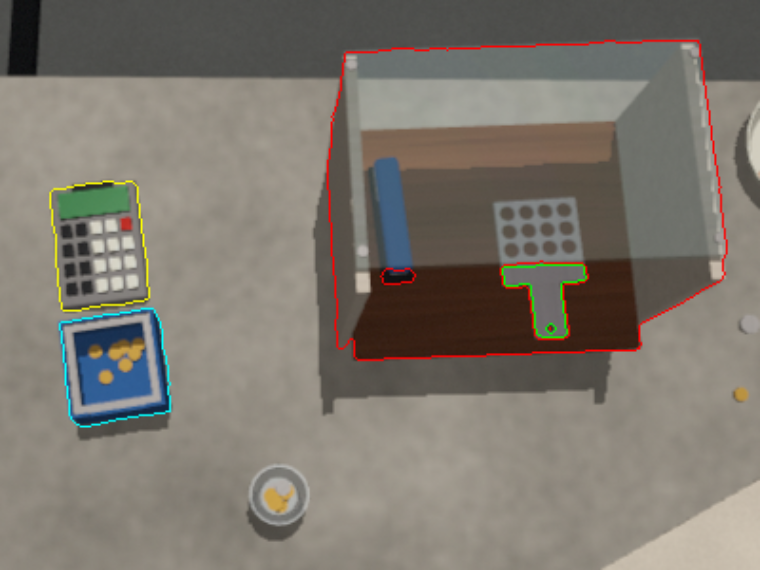

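Run:
```python
from h import *
def g(n,crop,s,name,step=10):
    im=cv2.imread(f'pics/a_{n}.png');l,t,r,b=crop
    z=cv2.resize(im[t:b,l:r],None,fx=s,fy=s,interpolation=cv2.INTER_CUBIC)
    z=cv2.convertScaleAbs(z,alpha=1.6)
    for u in range((l//step+1)*step,r,step): cv2.line(z,((u-l)*s,0),((u-l)*s,5),(0,255,255),1);cv2.putText(z,str(u),((u-l)*s-10,15),0,.35,(0,255,255),1)
    for v in range((t//step+1)*step,b,step): cv2.line(z,(0,(v-t)*s),(5,(v-t)*s),(0,255,255),1);cv2.putText(z,str(v),(6,(v-t)*s+4),0,.35,(0,255,255),1)
    cv2.imwrite('pics/'+name,z)
g('top',(355,130,525,245),4,'c_t1.png')
g('scene',(235,375,370,475),5,'c_s1.png')
```

```text
(no output)
```

View pics/c_t1.png

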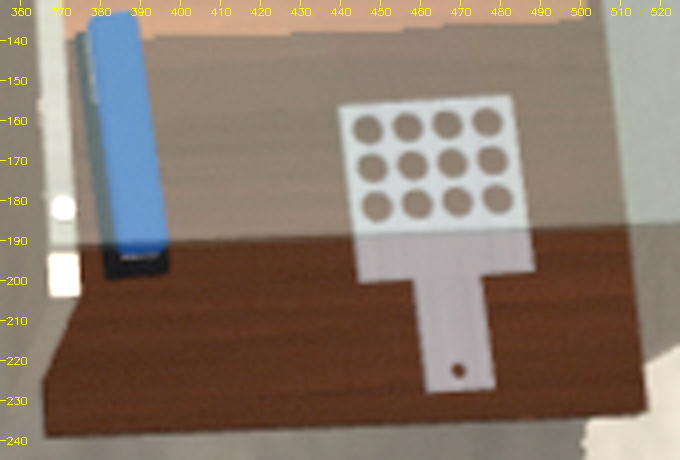

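View pics/c_s1.png

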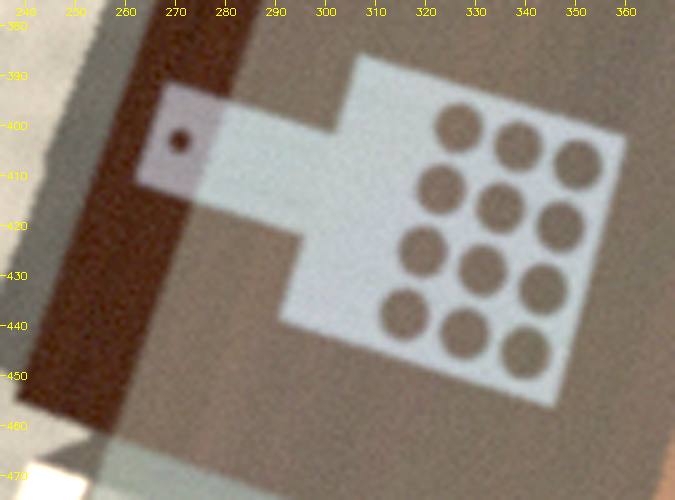

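```bash
cat > calib.py <<'E'
import pickle
from h import *
E
python3 - <<'E'
from h import *
from scipy.optimize import least_squares
C={n:manip.camera(n) for n in("top","scene")}
order=[0,7,1,6,2,5,3,4]
T=np.array([[439.5,156.3],[483,153.8],[445,200.8],[488.5,197.5],[458.5,199.5],[475.5,198.3],[461.8,228],[478.8,226.8]])
S=np.array([[360.2,402.2],[346,456.6],[306.6,385.8],[290.8,439.2],[302.2,401.6],[295.6,422],[268.2,391.4],[261.8,411.8]])
X=SV[order]
def res(p,cs): 
    return np.concatenate([(proj(C[n],np.c_[pose(X,p),np.full(8,103)])-uv).ravel() for n,uv in cs])
for cs in ([("top",T)],[("scene",S)],[("top",T),("scene",S)]):
    r=least_squares(res,[640,-270,0.08],args=(cs,));print(r.x,np.degrees(r.x[2]),'rms',np.sqrt((r.fun**2).mean())*1,np.round(r.fun.reshape(-1,2),1).tolist())
print('edge top z100',back(C['top'],[[366.3,239.3],[517,232.5]],100),back(C['top'],[[366.3,239.3],[517,232.5]],84))
# scene front edge: two points on silhouette
print('scene',back(C['scene'],[[238,455]],100))
E
python3 - <<'E'
import cv2
im=cv2.imread('pics/a_scene.png')
for nm,(l,t,r,b),s in [('d1',(230,250,350,350),6),('d2',(225,400,325,480),7),('d3',(300,125,400,220),6)]:
    z=cv2.convertScaleAbs(cv2.resize(im[t:b,l:r],None,fx=s,fy=s,interpolation=cv2.INTER_CUBIC),alpha=1.6)
    cv2.imwrite(f'pics/{nm}.png',z)
im=cv2.imread('pics/a_top.png')
l,t,r,b=200,200,280,280;s=7
cv2.imwrite('pics/d4.png',cv2.convertScaleAbs(cv2.resize(im[t:b,l:r],None,fx=s,fy=s,interpolation=cv2.INTER_CUBIC),alpha=1.6))
E
```

```text
[ 7.03325405e+02 -2.70787147e+02  7.48123042e-02] 4.2864292891396865 rms 0.2664910175975699 [[0.5, 0.3], [-0.4, 0.1], [0.1, -0.4], [-0.0, 0.0], [0.1, -0.0], [-0.5, 0.1], [0.3, -0.1], [-0.1, 0.0]]
[ 7.03621124e+02 -2.71315269e+02  7.88146820e-02] 4.515748642782344 rms 0.23723207643267047 [[0.0, 0.1], [-0.3, -0.4], [0.1, 0.1], [0.0, -0.3], [-0.3, 0.5], [0.3, 0.1], [0.0, 0.3], [0.1, -0.3]]
[ 7.03520578e+02 -2.71119243e+02  7.72426189e-02] 4.425676060332967 rms 0.29287077018750907 [[0.6, 0.3], [-0.3, -0.0], [0.3, -0.5], [0.2, -0.1], [0.3, -0.1], [-0.3, 0.0], [0.6, -0.2], [0.2, -0.1], [0.0, -0.0], [-0.4, -0.5], [0.1, -0.1], [0.0, -0.5], [-0.3, 0.3], [0.3, -0.1], [0.1, 0.0], [0.2, -0.5]]
edge top z100 [[ 570.04860038  -66.36641931  100.        ]
 [ 586.81071393 -374.41819699  100.        ]] [[ 572.93907047  -67.89332466   84.        ]
 [ 589.98469935 -381.15550737   84.        ]]
scene [[ 587.53070237 -374.93931917  100.        ]]
```

View pics/d1.png

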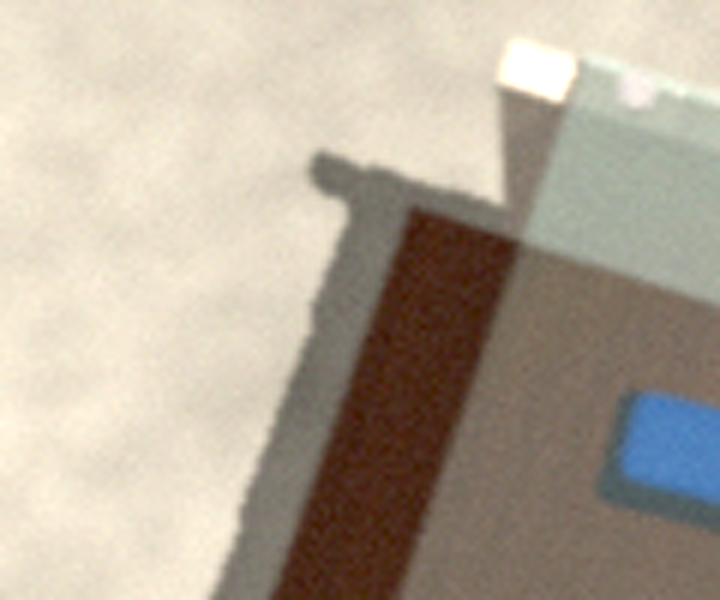

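View pics/d3.png

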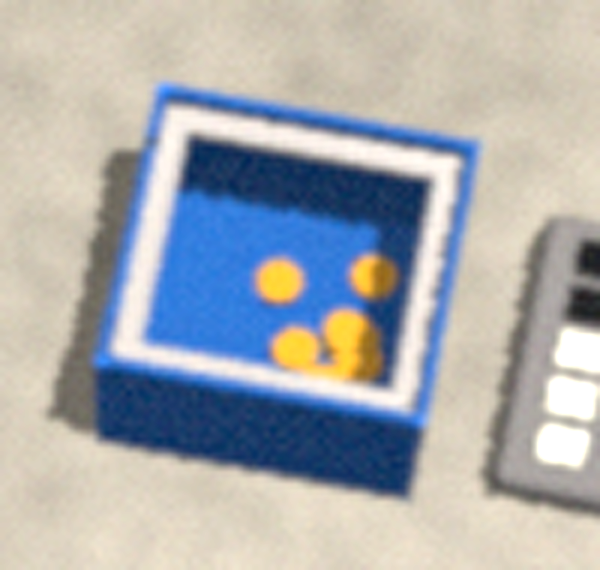

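View pics/d4.png

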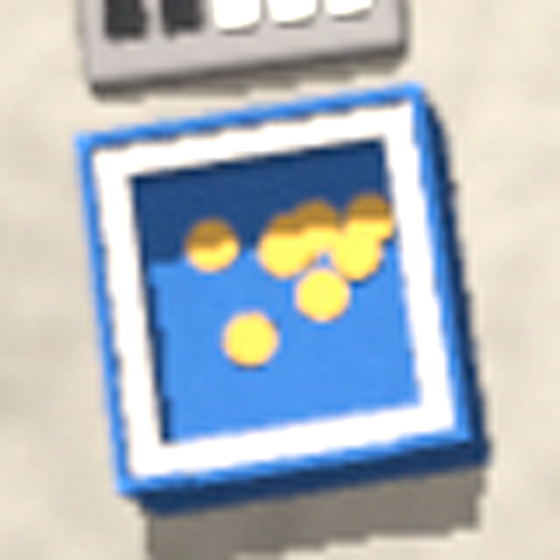

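Run:
```python
import cv2
a=cv2.imread('pics/a_top.png')[205:280,205:275];b=cv2.imread('pics/a_scene.png')[132:212,310:390]
import numpy as np
a=cv2.convertScaleAbs(cv2.resize(a,(395,395*75//70),interpolation=cv2.INTER_NEAREST),alpha=1.6);b=cv2.convertScaleAbs(cv2.resize(b,(395,395),interpolation=cv2.INTER_NEAREST),alpha=1.6)
o=np.zeros((430,800,3),np.uint8);o[:a.shape[0],:395]=a;o[:395,400:795]=b;cv2.imwrite('pics/d5.png',o)
```

```text
(no output)
```

View pics/d5.png

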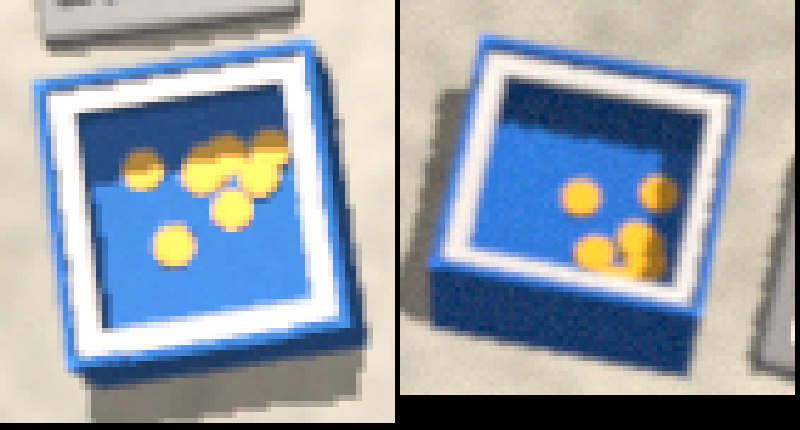

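Run:
```python
from h import *
from scipy.optimize import least_squares
C={n:manip.camera(n) for n in("top","scene")}
X=np.array([[55.5,53],[55.5,-53],[-55.5,53],[-55.5,-53.]])
T=np.array([[211.2,219.5],[260.3,212.4],[217.4,270.9],[267.4,263.5]])
S=np.array([[379.9,148.8],[370.2,195.2],[326.2,139.5],[316.1,185.1]])
def res(p,cs): return np.concatenate([(proj(C[n],np.c_[pose(X,p),np.full(4,66)])-uv).ravel() for n,uv in cs])
for cs in ([("top",T)],[("scene",S)],[("top",T),("scene",S)]):
    r=least_squares(res,[560,180,0.1],args=(cs,));print(r.x,np.degrees(r.x[2]),np.round(r.fun.reshape(-1,2),1).tolist())
pb=r.x
e=back(C['scene'],[[238,455],[298.7,284.5]],100);print('rack edge',e,np.linalg.norm(e[0]-e[1]))
d=e[1]-e[0];yaw=np.arctan2(-d[0],d[1]);print('yaw',yaw,np.degrees(yaw),'mid',e.mean(0))
# overlay boxes
L=np.array([[51.5,49],[51.5,-49],[-51.5,-49],[-51.5,49.]]);N=np.array([[-50,32],[-56,32],[-56,-32],[-50,-32.]])
Q=X[[0,1,3,2]]
pr=[e.mean(0)[0],e.mean(0)[1],yaw];B=np.array([[0,-154],[260,-154],[260,154],[0,154.]]);Tp=np.array([[50,-154],[260,-154],[260,154],[50,154.]])
sp=[703.5,-271.1,.0772]
for n in C:
    c=C[n];pp=[proj(c,np.c_[pose(P,q),np.full(len(P),z)]) for P,q,z in ((Q,pb,66),(L,pb,60),(N,pb,63),(B,pr,100),(Tp,pr,275),(SV,sp,103))]
    save(c,f'e_{n}.png',pp,(200,60,540,260) if n=='top' else (230,120,480,480),2.3 if n=='top' else 1.66)
```

```text
[5.69562920e+02 1.99218949e+02 1.61989955e-01] 9.281340719971393 [[0.0, 0.2], [0.2, -0.1], [-0.3, 0.1], [0.0, -0.2]]
[5.70946505e+02 1.99285536e+02 1.67812072e-01] 9.614923480577394 [[0.0, -0.4], [0.6, 0.8], [-0.1, -0.9], [-0.6, 0.4]]
[5.70300426e+02 1.99282088e+02 1.64958037e-01] 9.451399297341935 [[-0.0, -0.0], [0.1, -0.5], [-0.2, -0.2], [0.1, -0.6], [-0.2, -0.4], [0.2, 0.7], [-0.3, -1.1], [-0.9, 0.3]]
rack edge [[ 587.53070237 -374.93931917  100.        ]
 [ 573.23210286  -68.76243037  100.        ]] 306.5105824900385
yaw 0.04666654752291538 2.6737962175097376 mid [ 580.38140262 -221.85087477  100.        ]
```

View pics/e_top.png

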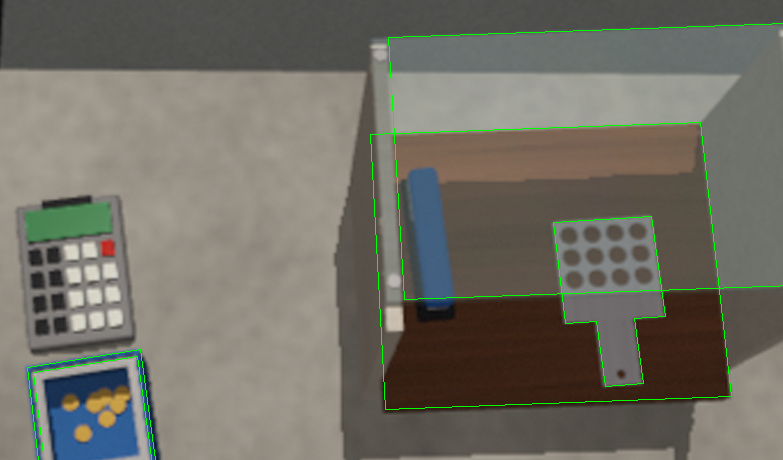

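View pics/e_scene.png

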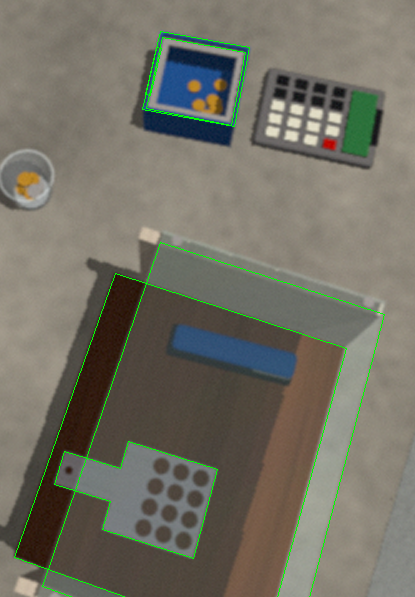

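```bash
cat > go.py <<'E'
import sys
from h import *
# usage: go.py x y z yaw tiltdeg  -> tool-frame shift (m) & rotvec (deg). tool x=+y', z = fingers tilted toward +x'
def target(yaw,tilt):
    t=np.radians(tilt);ex=np.array([np.cos(yaw),np.sin(yaw),0]);ez=np.array([0,0,1.]);ey=np.cross(ez,ex)
    z=np.sin(t)*ex-np.cos(t)*ez;x=ey;return R.from_matrix(np.c_[x,np.cross(z,x),z])
if __name__=='__main__':
    a=[float(v) for v in sys.argv[1:]]
    s=manip.read_state();Rc=R.from_quat(s['eef_rot']);p=s['tool_pos']
    d=Rc.inv().apply(np.array(a[:3])-p)/1000
    w=np.degrees((Rc.inv()*target(a[3],a[4])).as_rotvec())
    print('clock %.2f'%s['clock'],'pos',np.round(p,1),'d',np.round(d,4),'w',np.round(w,2),'F',np.round(s['wrist_force'],1),'open',round(s['opening'],2),'j',np.round(s['joint_pos'],2))
    tl=Rc.apply([0,0,1]);print('tool z',np.round(tl,3),'tool x',np.round(Rc.apply([1,0,0]),3))
E
python3 go.py 430 -330 330 0.05 0
python3 - <<'E'
from h import *
c=manip.camera('top');print(back(c,[[326,311]],40))
E
```

```text
clock 1.05 pos [ 223.5 -583.6  231.3] d [-0.163  -0.2835 -0.0987] w [-1.0000e-02  0.0000e+00 -1.6191e+02] F [ 0.3  0.3 -0.1] open 1.0 j [ 1.13  0.52 -0.04  1.6   0.02  1.02 -0.11]
tool z [-0.  0. -1.] tool x [ 0.358 -0.934 -0.   ]
[[426.36407027  14.2977883   40.        ]]
```

```bash
python3 -m jog '[{"grip":-1,"dx":-0.163,"dy":-0.283,"dz":-0.099,"wz":-35},{"grip":-1,"dx":-0.163,"dy":-0.283,"dz":-0.099,"wz":-35},{"grip":-1,"dx":-0.163,"dy":-0.283,"dz":-0.099,"wz":-35},{"grip":-1,"dx":-0.163,"dy":-0.283,"dz":-0.099,"wz":-35},{"grip":-1,"dx":-0.163,"dy":-0.283,"dz":-0.099,"wz":-35}]'; python3 go.py 430 -330 330 0.05 0
```

```text
clock 1.10 pos [ 223.5 -583.6  231.3] d [-0.163  -0.2835 -0.0987] w [  -0.      0.   -161.91] F [-0.1  0.3  0. ] open 1.0 j [ 1.13  0.52 -0.04  1.6   0.02  1.02 -0.11]
tool z [-0.  0. -1.] tool x [ 0.358 -0.934 -0.   ]validation failed for argument at $[0]...
```

```bash
python3 -m jog --help 2>&1 | head; python3 -m jog '[{"grip":-1,"dx":-0.163,"dy":-0.283,"dz":-0.099,"wx":0,"wy":0,"wz":-35},{"grip":-1,"dx":-0.163,"dy":-0.283,"dz":-0.099,"wx":0,"wy":0,"wz":-35},{"grip":-1,"dx":-0.163,"dy":-0.283,"dz":-0.099,"wx":0,"wy":0,"wz":-35},{"grip":-1,"dx":-0.163,"dy":-0.283,"dz":-0.099,"wx":0,"wy":0,"wz":-35},{"grip":-1,"dx":-0.163,"dy":-0.283,"dz":-0.099,"wx":0,"wy":0,"wz":-35}]'; python3 go.py 430 -330 330 0.05 0
```

```text
invalid input: not JSON, or not a number
clock: 1.52
tool_pos: [350.1, -427.3, 292.5]
eef_rot: [0.957, -0.29, 0.0, 0.0]
wrist_force: [0.8, -0.4, 0.1]
opening: 0.297
clock 1.52 pos [ 350.1 -427.3  292.5] d [ 0.0125 -0.1253 -0.0376] w [ 3.0000e-02  2.0000e-02 -1.2655e+02] F [ 0.8 -0.4  0.1] open 0.3 j [ 0.95  0.35 -0.23  1.71  0.09  1.09  0.1 ]
tool z [ 0.    -0.001 -1.   ] tool x [ 0.832 -0.555  0.   ]
```

```bash
python3 -m jog '[{"grip":-1,"dx":0.0125,"dy":-0.125,"dz":-0.03,"wx":0,"wy":0,"wz":-36},{"grip":-1,"dx":0.0125,"dy":-0.125,"dz":-0.03,"wx":0,"wy":0,"wz":-36},{"grip":-1,"dx":0.0125,"dy":-0.125,"dz":-0.03,"wx":0,"wy":0,"wz":-36},{"grip":-1,"dx":0.0125,"dy":-0.125,"dz":-0.03,"wx":0,"wy":0,"wz":-36},{"grip":-1,"dx":0.0125,"dy":-0.125,"dz":-0.03,"wx":0,"wy":0,"wz":-36}]';python3 -m jog '[{"grip":-1,"dx":0,"dy":0,"dz":0,"wx":0,"wy":0,"wz":-36},{"grip":-1,"dx":0,"dy":0,"dz":0,"wx":0,"wy":0,"wz":-36},{"grip":-1,"dx":0,"dy":0,"dz":0,"wx":0,"wy":0,"wz":-36},{"grip":-1,"dx":0,"dy":0,"dz":0,"wx":0,"wy":0,"wz":-36},{"grip":-1,"dx":0,"dy":0,"dz":0,"wx":0,"wy":0,"wz":-36}]'; python3 go.py 500 -282 240 0.05 45
```

```text
clock: 1.93
tool_pos: [432.2, -327.5, 323.5]
eef_rot: [1.0, 0.021, 0.001, 0.0]
wrist_force: [-0.3, -0.9, 0.4]
opening: -0.0
clock: 2.35
tool_pos: [432.1, -327.5, 323.5]
eef_rot: [0.946, 0.325, 0.001, 0.001]
wrist_force: [1.0, 0.2, 0.5]
opening: -0.002
clock 2.35 pos [ 432.1 -327.5  323.5] d [0.0815 0.0056 0.0836] w [-41.3   21.54 -51.98] F [1.  0.2 0.5] open -0.0 j [ 0.94  0.33 -0.52  1.68  0.18  1.17  1.03]
tool z [ 0.002 -0.001 -1.   ] tool x [0.789 0.615 0.001]
```

```bash
python3 -m jog '[{"grip":-1,"dx":0.05,"dy":0,"dz":0.04,"wx":-20.6,"wy":10.8,"wz":-26},{"grip":-1,"dx":0.05,"dy":0,"dz":0.04,"wx":-20.6,"wy":10.8,"wz":-26},{"grip":-1,"dx":0.05,"dy":0,"dz":0.04,"wx":-20.6,"wy":10.8,"wz":-26},{"grip":-1,"dx":0.05,"dy":0,"dz":0.04,"wx":-20.6,"wy":10.8,"wz":-26},{"grip":-1,"dx":0.05,"dy":0,"dz":0.04,"wx":-20.6,"wy":10.8,"wz":-26}]'; python3 go.py 500 -282 200 0.05 45
```

```text
clock: 2.77
tool_pos: [471.7, -296.2, 283.8]
eef_rot: [0.828, 0.524, 0.147, 0.14]
wrist_force: [1.5, 1.1, 0.9]
opening: 0.002
clock 2.77 pos [ 471.7 -296.2  283.8] d [ 0.0164 -0.0148  0.0868] w [-20.48  10.69 -25.64] F [1.5 1.1 0.9] open 0.0 j [ 1.14  0.25 -0.71  2.01  0.1   0.55  1.53]
tool z [ 0.389 -0.079 -0.918] tool x [0.409 0.908 0.096]
```

```bash
python3 -m jog '[{"grip":-1,"dx":0.016,"dy":-0.015,"dz":0.087,"wx":-20.5,"wy":10.7,"wz":-25.6},{"grip":-1,"dx":0.016,"dy":-0.015,"dz":0.087,"wx":-20.5,"wy":10.7,"wz":-25.6},{"grip":-1,"dx":0.016,"dy":-0.015,"dz":0.087,"wx":-20.5,"wy":10.7,"wz":-25.6},{"grip":-1,"dx":0.016,"dy":-0.015,"dz":0.087,"wx":-20.5,"wy":10.7,"wz":-25.6},{"grip":-1,"dx":0.016,"dy":-0.015,"dz":0.087,"wx":-20.5,"wy":10.7,"wz":-25.6}]'; python3 go.py 560 -279.4 131 0.05 45
```

```text
clock: 3.18
tool_pos: [492.2, -286.6, 197.6]
eef_rot: [0.745, 0.606, 0.199, 0.197]
wrist_force: [0.2, -0.2, -0.2]
opening: -0.002
clock 3.18 pos [ 492.2 -286.6  197.6] d [0.0159 0.0189 0.0921] w [-12.19   5.96 -12.77] F [ 0.2 -0.2 -0.2] open -0.0 j [ 1.27  0.45 -0.89  2.17  0.72  0.18  1.22]
tool z [ 0.535 -0.052 -0.843] tool x [0.187 0.981 0.058]
```

```bash
cat > kin.py <<'E'
from h import *
from scipy.optimize import least_squares
def fk(j,L):
    # L: d1,d3,d5,d7, a1,a3(elbow offset),a5,a6, tool yaw
    d1,d3,d5,d7,a1,a3,a5,a6,yo=L[:9]
    r=R.identity();p=np.zeros(3);out=[]
    def T(v):
        nonlocal p; p=p+r.apply(v)
    def rot(ax,a):
        nonlocal r; r=r*R.from_rotvec(np.array(ax)*a)
    z=[0,0,1];y=[0,1,0]
    rot(z,-j[0]);T([a1,0,d1]);rot(y,j[1]);out.append(p)
    rot(z,-j[2]);T([a3,0,d3]);rot(y,j[3]);out.append(p);T([a5-a3,0,0])
    rot(z,-j[4]);T([0,0,d5]);rot(y,j[5]);out.append(p);T([a6,0,0])
    rot(z,-j[6]);T([0,0,d7]);rot(z,yo)
    return p,r,np.array(out)
E
python3 - <<'E'
from kin import *
J=[[1.13481539,0.52200171,-0.03634806,1.59999365,0.02117216,1.02109981,-0.11275639]]
P=[[223.41437387,-583.34787637,230.73829973]];Q=[[8.23927348e-01,-5.66695167e-01,-4.73573952e-04,-2.97949352e-04]]
J+=[[0.95,0.35,-0.23,1.71,0.09,1.09,0.1],[.94,.33,-.52,1.68,.18,1.17,1.03],[1.14,.25,-.71,2.01,.1,.55,1.53]]
P+=[[350.1,-427.3,292.5],[432.1,-327.5,323.5],[471.7,-296.2,283.8]];Q+=[[0.957,-.29,0,0],[.946,.325,.001,.001],[.828,.524,.147,.14]]
s=manip.read_state();J.append(s['joint_pos']);P.append(s['tool_pos']);Q.append(s['eef_rot'])
print(np.array(s['joint_pos']).tolist())
def res(L):
    o=[]
    for j,p,q in zip(J,P,Q):
        a,r,_=fk(j,L);o+=list((a-p)/5);o+=list(np.degrees((r.inv()*R.from_quat(q)).as_rotvec())/0.5)
    return o
best=None
for yo in (0,1.57,3.14,-1.57):
    r=least_squares(res,[300,400,400,250,0,0,0,0,yo],loss='linear')
    if best is None or r.cost<best.cost: best=r
print(best.cost,np.round(best.x,2),np.round(np.reshape(best.fun,(-1,6)),1))
np.save('L.npy',best.x)
E
```

```text
[1.2741388953781394, 0.45247257994987095, -0.8891985847372881, 2.1731385069726565, 0.71801568601441, 0.1798265308371664, 1.2194112277583111]
103.24924385377311 [ 323.54  547.2   439.67  391.64   86.44 -136.41 -136.25  -14.82    3.14] [[10.6  3.5  2.6  0.   0.   0.2]
 [ 4.6  5.7 -0.8  0.2 -0.2 -0.2]
 [-0.7  1.5 -0.8  0.8  0.1 -0.4]
 [ 0.1 -0.5 -2.9 -0.4  0.1  0.1]
 [-0.4 -2.   1.8  0.  -0.   0.2]]
```

```bash
cat >> go.py <<'E'
    import json
    open('log.jsonl','a').write(json.dumps([list(map(float,s['joint_pos'])),list(map(float,p)),list(map(float,s['eef_rot']))])+'\n')
E
python3 - <<'E'
import json
J=[[1.13481539,0.52200171,-0.03634806,1.59999365,0.02117216,1.02109981,-0.11275639],[0.95,0.35,-0.23,1.71,0.09,1.09,0.1],[.94,.33,-.52,1.68,.18,1.17,1.03],[1.14,.25,-.71,2.01,.1,.55,1.53]]
P=[[223.41437387,-583.34787637,230.73829973],[350.1,-427.3,292.5],[432.1,-327.5,323.5],[471.7,-296.2,283.8]];Q=[[8.23927348e-01,-5.66695167e-01,-4.73573952e-04,-2.97949352e-04],[0.957,-.29,0,0],[.946,.325,.001,.001],[.828,.524,.147,.14]]
open('log.jsonl','w').write(''.join(json.dumps([a,b,c])+'\n' for a,b,c in zip(J,P,Q)))
E
python3 go.py 530 -300 240 -0.35 20
```

```text
clock 3.18 pos [ 492.2 -286.6  197.6] d [-0.0036  0.0563 -0.0148] w [12.05 -7.08  6.84] F [ 0.2 -0.2 -0.2] open -0.0 j [ 1.27  0.45 -0.89  2.17  0.72  0.18  1.22]
tool z [ 0.535 -0.052 -0.843] tool x [0.187 0.981 0.058]
```

```bash
python3 -m jog '[{"grip":-1,"dx":-0.004,"dy":0.056,"dz":-0.015,"wx":12,"wy":-7,"wz":7},{"grip":-1,"dx":-0.004,"dy":0.056,"dz":-0.015,"wx":12,"wy":-7,"wz":7},{"grip":-1,"dx":-0.004,"dy":0.056,"dz":-0.015,"wx":12,"wy":-7,"wz":7}]'; python3 go.py 530 -300 240 -0.35 45
cat > fitk.py <<'E'
from kin import *
import json
D=[json.loads(l) for l in open('log.jsonl')]
def fk2(j,L):
    d1,d3,d5,d7,a1,a3,a5,a6,b1,b3,b5,b6=L
    r=R.identity();p=np.zeros(3);out=[];z=np.array([0,0,1.]);y=np.array([0,1.,0])
    r=R.from_rotvec(-z*j[0]);p=r.apply([a1,b1,d1]);r=r*R.from_rotvec(y*j[1]);out.append(p)
    r=r*R.from_rotvec(-z*j[2]);p=p+r.apply([a3,b3,d3]);r=r*R.from_rotvec(y*j[3]);out.append(p);
    r=r*R.from_rotvec(-z*j[4]);p=p+r.apply([a5,b5,d5]);r=r*R.from_rotvec(y*j[5]);out.append(p)
    r=r*R.from_rotvec(-z*j[6]);p=p+r.apply([a6,b6,d7]);r=r*R.from_rotvec(z*np.pi)
    return p,r,np.array(out)
def res(L,w=.02):
    o=[]
    for j,p,q in D: o+=list((fk2(j,L)[0]-p)/3)
    return np.r_[o,(np.array(L)-[320,400,400,250]+[0]*0 if 0 else (np.array(L)-np.array([320,450,420,300,0,0,0,0,0,0,0,0]))*w/3)]
def fitL(w=.02):
    r=least_squares(res,[320,450,420,300]+[0]*8,args=(w,));return r
if __name__=='__main__':
    r=fitL();print(np.round(r.x),np.round(3*r.fun[:-12].reshape(-1,3),1).tolist());np.save('L.npy',r.x)
E
python3 fitk.py
```

```text
clock: 3.43
tool_pos: [531.4, -301.2, 242.8]
eef_rot: [0.809, 0.562, 0.1, 0.142]
wrist_force: [-0.6, -0.5, -0.3]
opening: 0.002
clock 3.43 pos [ 531.4 -301.2  242.8] d [ 0.0007 -0.0026  0.0021] w [-24.98   0.08  -0.37] F [-0.6 -0.5 -0.3] open 0.0 j [ 1.11  0.46 -0.9   1.9   0.6   0.66  1.12]
tool z [ 0.322 -0.117 -0.94 ] tool x [0.349 0.937 0.002]
[306. 533. 407. 327.   4.   0.  -5.  -4. -16. -44.   5.  -3.] [[0.1, 0.3, -0.0], [0.1, -0.1, -0.1], [0.2, -0.6, 0.9], [-0.4, 0.1, -0.5], [0.3, 0.1, 1.2], [-0.2, 0.3, -1.5]]
```

```bash
cat > ik.py <<'E'
from fitk import *
from go import target
lo=np.array([-2.91,-.3,-1.5,.17,-1.26,.16,-2.52]);hi=np.array([2.91,2.13,1.42,2.43,4.41,1.93,2.52])
L=np.load('L.npy')
def ik(p,yaw,tilt,j0,reg=.02,flip=False):
    Rt=target(yaw,tilt)
    if flip: Rt=Rt*R.from_rotvec([0,0,np.pi])
    def f(j):
        a,r,_=fk2(j,L);return np.r_[(a-p)/10,(r.inv()*Rt).as_rotvec()*20,reg*(j-j0)]
    r=least_squares(f,np.clip(j0,lo+.01,hi-.01),bounds=(lo,hi));return r.x,np.linalg.norm(r.fun[:6])
E
python3 - <<'E'
from ik import *
j0=np.array(D[-1][0])
for flip in (False,True):
  for tilt in (35,40,45,50):
   for yaw in (0.05,-.15,-.35,-.5):
    best=[]
    for k in range(8):
        rng=np.random.default_rng(k);s=j0 if k==0 else lo+(hi-lo)*rng.random(7)
        x,e=ik(np.array([669.4,-273.9,111]),yaw,tilt,s,flip=flip)
        if e<.05: best.append((np.min(np.minimum(x-lo,hi-x)),np.round(x,2).tolist()))
    best.sort(reverse=True)
    print(flip,tilt,yaw,len(best),best[:1])
E
```

```text
False 35 0.05 3 [(np.float64(0.0873993825892812), [0.98, 0.8, -0.8, 1.87, 1.26, 0.25, 0.95])]
False 35 -0.15 3 [(np.float64(0.33166106635826387), [1.02, 0.86, -0.98, 1.9, 1.65, 0.49, 0.42])]
False 35 -0.35 3 [(np.float64(0.487316678329607), [0.97, 0.87, -1.01, 1.92, 1.74, 0.66, 0.12])]
False 35 -0.5 3 [(np.float64(0.5067559650488807), [0.9, 0.85, -0.98, 1.92, 1.74, 0.75, -0.06])]
False 40 0.05 3 [(np.float64(0.2492314321401111), [1.16, 0.96, -1.09, 1.91, 1.7, 0.41, 0.66])]
False 40 -0.15 3 [(np.float64(0.30099136044670627), [1.15, 1.0, -1.2, 1.96, 1.9, 0.66, 0.31])]
False 40 -0.35 3 [(np.float64(0.3228298318985594), [1.06, 0.98, -1.18, 1.98, 1.95, 0.82, 0.02])]
False 40 -0.5 3 [(np.float64(0.38307879098376807), [0.97, 0.94, -1.12, 1.98, 1.94, 0.9, -0.17])]
False 45 0.05 3 [(np.float64(0.21178720584060273), [1.27, 1.12, -1.29, 1.95, 1.92, 0.55, 0.59])]
False 45 -0.15 3 [(np.float64(0.16948091553144828), [1.22, 1.13, -1.33, 2.01, 2.08, 0.78, 0.26])]
False 45 -0.35 3 [(np.float64(0.2755210177009869), [0.1, 0.71, 0.25, 2.09, 3.32, 0.44, -1.88])]
False 45 -0.5 3 [(np.float64(0.29298728532
[... 1275 characters left out ...]
 0.16, 2.02, 4.09, 0.53, 0.99])]
True 45 -0.15 3 [(np.float64(0.3558872989811346), [0.14, 0.72, 0.3, 2.07, 3.77, 0.52, 1.02])]
True 45 -0.35 3 [(np.float64(0.32066922709423806), [-0.06, 0.76, 0.47, 2.09, 3.54, 0.48, 0.95])]
True 45 -0.5 4 [(np.float64(0.2895773393817347), [0.31, 0.68, -0.14, 2.05, 2.47, 0.45, 2.04])]
True 50 0.05 4 [(np.float64(0.3714530830509597), [0.33, 0.75, 0.18, 2.06, 3.96, 0.67, 1.13])]
True 50 -0.15 3 [(np.float64(0.31822744017593463), [0.68, 0.73, -0.43, 2.09, 3.08, 0.48, 1.97])]
True 50 -0.35 3 [(np.float64(0.31823435813225576), [0.48, 0.71, -0.29, 2.11, 2.79, 0.58, 1.96])]
True 50 -0.5 4 [(np.float64(0.324965830843015), [0.35, 0.71, -0.21, 2.11, 2.55, 0.62, 1.97])]
```

Run:
```python
from ik import *
ex=np.array([np.cos(.05),np.sin(.05),0])
for tilt,yaw in ((40,-.15),(42,-.2),(42,-.35),(45,-.15),(45,-.35)):
  j=np.array([1.08,.93,-1.1,1.93,1.8,.6,.3])
  t=np.radians(tilt);eh=np.array([np.cos(yaw),np.sin(yaw),0])
  c=np.array([661.6,-274.3,103.]);tcp=c+11*(np.cos(t)*eh)+[0,0,11*np.sin(t)]
  print(tilt,yaw,'tcp',np.round(tcp,1))
  for nm,p in (('press',tcp),('end',tcp-61*ex),('in15',tcp+[0,0,15]),('pre',tcp-110*ex+[0,0,30]),('pre2',tcp-160*ex+[0,0,100])):
    # choose with min margin best over nullspace: small reg to j
    x,e=ik(p,yaw,tilt,j,reg=.05);print(nm,np.round(x,2),round(e,3))
    if nm=='press': j=x
    elb=fk2(x,L)[2];print('   elbow,wrist',np.round(elb[1:],0).tolist())
```

```text
40 -0.15 tcp [ 669.9 -275.6  110.1]
press [ 1.12  0.96 -1.12  1.96  1.91  0.59  0.26] 0.0
   elbow,wrist [[171.0, -431.0, 581.0], [459.0, -247.0, 359.0]]
end [ 1.23  0.94 -1.17  2.09  1.99  0.6   0.19] 0.0
   elbow,wrist [[122.0, -442.0, 589.0], [398.0, -250.0, 359.0]]
in15 [ 1.12  0.93 -1.13  1.95  1.86  0.58  0.29] 0.0
   elbow,wrist [[166.0, -423.0, 595.0], [459.0, -247.0, 374.0]]
pre [ 1.34  0.84 -1.22  2.18  1.95  0.55  0.2 ] 0.0
   elbow,wrist [[70.0, -425.0, 630.0], [349.0, -253.0, 389.0]]
pre2 [ 1.47  0.6  -1.23  2.22  1.67  0.33  0.38] 0.0
   elbow,wrist [[2.0, -339.0, 724.0], [299.0, -255.0, 459.0]]
42 -0.2 tcp [ 669.6 -275.9  110.4]
press [ 1.13  0.99 -1.17  1.99  2.01  0.67  0.14] 0.0
   elbow,wrist [[172.0, -440.0, 566.0], [452.0, -235.0, 352.0]]
end [ 1.24  0.97 -1.21  2.12  2.08  0.69  0.08] 0.0
   elbow,wrist [[124.0, -451.0, 573.0], [391.0, -239.0, 352.0]]
in15 [ 1.13  0.96 -1.17  1.99  1.97  0.66  0.16] 0.0
   elbow,wrist [[167.0, -433.0, 580.0], [452.0, -235.0, 367.0]]
pre [ 1.34  0.88 -1.26  2.21  2.05  0.64  0.08] 0.0
   elbow,wrist [[71.0, -436.0, 614.0], [342.0
[... 1289 characters left out ...]
6  0.43  0.16] 0.0
   elbow,wrist [[-21.0, -383.0, 684.0], [278.0, -252.0, 440.0]]
45 -0.35 tcp [ 668.9 -277.   110.8]
press [ 1.09  1.02 -1.2   2.04  2.14  0.87 -0.1 ] 0.0
   elbow,wrist [[194.0, -441.0, 548.0], [448.0, -200.0, 340.0]]
end [ 1.19  1.   -1.24  2.17  2.19  0.89 -0.16] 0.0
   elbow,wrist [[150.0, -452.0, 558.0], [387.0, -203.0, 340.0]]
in15 [ 1.1   0.99 -1.22  2.04  2.1   0.86 -0.08] 0.0
   elbow,wrist [[188.0, -435.0, 562.0], [448.0, -200.0, 355.0]]
pre [ 1.29  0.92 -1.3   2.27  2.16  0.86 -0.17] 0.0
   elbow,wrist [[97.0, -442.0, 597.0], [338.0, -206.0, 370.0]]
pre2 [ 1.48  0.71 -1.41  2.32  1.98  0.69 -0.1 ] 0.0
   elbow,wrist [[13.0, -384.0, 683.0], [289.0, -208.0, 440.0]]
```

```bash
cat > via.py <<'E'
from ik import *
import sys
def show(jt,n=4):
    s=manip.read_state();jc=s['joint_pos'];p0=s['tool_pos'];R0=R.from_quat(s['eef_rot'])
    pf,rf,_=fk2(jc,L);
    for k in range(1,n+1):
        p,r,_=fk2(jc+(jt-jc)*k/n,L)
        d=R0.inv().apply(p-pf)/1000;w=np.degrees((rf.inv()*r).as_rotvec())
        print(k,'d',np.round(d,3),'w',np.round(w,1),'pos',np.round(p-pf+p0),np.round(np.linalg.norm(w)))
if __name__=='__main__': show(np.array([float(a) for a in sys.argv[1:8]]))
E
python3 via.py 1.34  0.84 -1.22  2.18  1.95  0.55  0.2
```

```text
1 d [-0.023 -0.017  0.043] w [-1.8 -3.1 -2.8] pos [ 522. -322.  197.] 5.0
2 d [-0.026 -0.023  0.076] w [-6.1 -3.3 -5.8] pos [ 526. -327.  164.] 9.0
3 d [-0.009 -0.022  0.096] w [-12.4  -0.4  -8.6] pos [ 540. -314.  145.] 15.0
4 d [ 0.026 -0.018  0.101] w [-19.9   5.4 -10.7] pos [ 557. -283.  142.] 23.0
```

```bash
python3 -m jog '[{"grip":-1,"dx":-0.023,"dy":-0.017,"dz":0.043,"wx":-1.8,"wy":-3.1,"wz":-2.8},{"grip":-1,"dx":-0.023,"dy":-0.017,"dz":0.043,"wx":-1.8,"wy":-3.1,"wz":-2.8},{"grip":-1,"dx":-0.026,"dy":-0.023,"dz":0.076,"wx":-6.1,"wy":-3.3,"wz":-5.8},{"grip":-1,"dx":-0.026,"dy":-0.023,"dz":0.076,"wx":-6.1,"wy":-3.3,"wz":-5.8}]'; python3 go.py 557 -283 142 -0.15 40;python3 via.py 1.34  0.84 -1.22  2.18  1.95  0.55  0.2
```

```text
clock: 3.77
tool_pos: [524.8, -326.3, 160.7]
eef_rot: [0.773, 0.592, 0.1, 0.205]
wrist_force: [-1.5, -0.1, -0.7]
opening: -0.004
clock 3.77 pos [ 524.8 -326.3  160.7] d [0.052  0.0107 0.0209] w [-14.43   8.4   -3.72] F [-1.5 -0.1 -0.7] open -0.0 j [ 0.93  0.5  -0.61  2.06  1.03  0.34  0.82]
tool z [ 0.397 -0.198 -0.896] tool x [ 0.279  0.956 -0.088]
1 d [ 0.014 -0.023  0.022] w [ 0.6  1.7 -2.7] pos [ 518. -313.  130.] 3.0
2 d [ 0.027 -0.029  0.034] w [-1.6  3.6 -4.5] pos [ 521. -301.  115.] 6.0
3 d [ 0.04  -0.017  0.036] w [-6.6  5.7 -5. ] pos [ 535. -291.  118.] 10.0
4 d [0.049 0.011 0.022] w [-14.4   8.   -4.1] pos [ 557. -286.  141.] 17.0
```

```bash
python3 -m jog '[{"grip":-1,"dx":0.02,"dy":0.0,"dz":0.01,"wx":-6,"wy":4,"wz":-2},{"grip":-1,"dx":0.02,"dy":0.0,"dz":0.01,"wx":-6,"wy":4,"wz":-2},{"grip":-1,"dx":0.052,"dy":0.011,"dz":0.021,"wx":-14.4,"wy":8.4,"wz":-3.7},{"grip":-1,"dx":0.052,"dy":0.011,"dz":0.021,"wx":-14.4,"wy":8.4,"wz":-3.7},{"grip":-1,"dx":0.052,"dy":0.011,"dz":0.021,"wx":-14.4,"wy":8.4,"wz":-3.7}]'; python3 go.py 557 -283 142 -0.15 40;python3 via.py 1.34  0.84 -1.22  2.18  1.95  0.55  0.2; python3 fitk.py
```

```text
clock: 4.18
tool_pos: [545.4, -298.3, 140.5]
eef_rot: [0.736, 0.609, 0.17, 0.242]
wrist_force: [-0.2, -0.5, -0.7]
opening: 0.0
clock 4.18 pos [ 545.4 -298.3  140.5] d [0.0172 0.0081 0.0028] w [-5.73  3.82 -0.78] F [-0.2 -0.5 -0.7] open 0.0 j [ 1.04  0.59 -0.74  2.16  1.9   0.26  0.05]
tool z [ 0.545 -0.149 -0.825] tool x [ 0.199  0.979 -0.045]
1 d [ 0.009 -0.005  0.008] w [-0.4  1.1 -0.8] pos [ 548. -291.  131.] 1.0
2 d [ 0.015 -0.004  0.012] w [-1.5  2.1 -1.3] pos [ 552. -285.  128.] 3.0
3 d [0.019 0.002 0.01 ] w [-3.3  2.9 -1.4] pos [ 556. -281.  132.] 5.0
4 d [0.019 0.012 0.004] w [-5.7  3.4 -1.2] pos [ 561. -282.  144.] 7.0
[320. 528. 412. 330.   2.   2.  -1.  -3. -18. -42.   2.  -0.] [[-0.4, 0.3, -0.2], [0.7, -0.3, -0.1], [-0.3, -0.6, 1.3], [-0.8, 0.1, -1.4], [0.6, -0.0, 1.1], [0.1, 0.4, -1.0], [0.3, 1.0, 0.2], [-0.2, -0.9, -0.1]]
```

```bash
python3 -m jog '[{"grip":-1,"dx":0.017,"dy":0.008,"dz":0.003,"wx":-5.7,"wy":3.8,"wz":-0.8},{"grip":-1,"dx":0.017,"dy":0.008,"dz":0.003,"wx":-5.7,"wy":3.8,"wz":-0.8},{"grip":-1,"dx":0.017,"dy":0.008,"dz":0.003,"wx":-5.7,"wy":3.8,"wz":-0.8},{"grip":-1,"dx":0.017,"dy":0.008,"dz":0.003,"wx":-5.7,"wy":3.8,"wz":-0.8}]'; python3 go.py 640 -277 122 -0.15 40
python3 - <<'E'
from h import *
c=manip.camera('scene');save(c,'f1.png')
E
```

```text
clock: 4.52
tool_pos: [555.7, -284.5, 141.1]
eef_rot: [0.714, 0.611, 0.222, 0.258]
wrist_force: [-0.1, -0.2, 0.1]
opening: 0.002
clock 4.52 pos [ 555.7 -284.5  141.1] d [0.0203 0.0508 0.0673] w [-0.17  0.06 -0.25] F [-0.1 -0.2  0.1] open 0.0 j [ 1.21  0.7  -0.96  2.19  2.18  0.34 -0.11]
tool z [ 0.633 -0.097 -0.768] tool x [0.153 0.988 0.002]
```

View pics/f1.png

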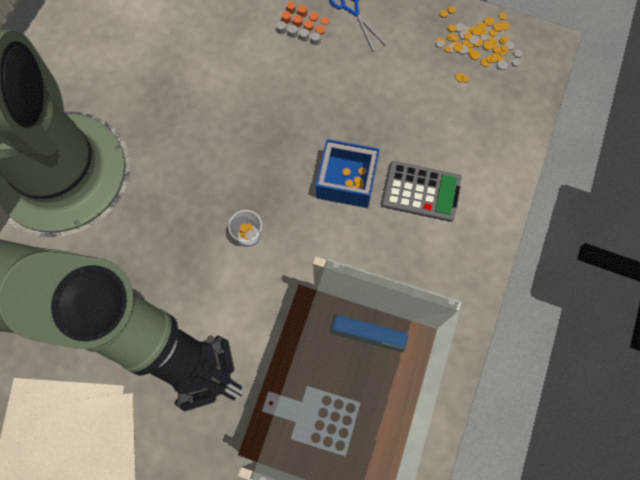

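```bash
python3 -m jog '[{"grip":-1,"dx":0.010,"dy":0.025,"dz":0.033,"wx":0,"wy":0,"wz":0},{"grip":-1,"dx":0.020,"dy":0.051,"dz":0.067,"wx":0,"wy":0,"wz":0},{"grip":-1,"dx":0.020,"dy":0.051,"dz":0.067,"wx":0,"wy":0,"wz":0},{"grip":-1,"dx":0.020,"dy":0.051,"dz":0.067,"wx":0,"wy":0,"wz":0}]'; python3 go.py 669.9 -275.6 120 -0.15 40
```

```text
clock: 4.9
tool_pos: [642.9, -274.9, 123.3]
eef_rot: [0.713, 0.613, 0.222, 0.258]
wrist_force: [0.1, -0.1, 0.3]
opening: 0.003
clock 4.90 pos [ 642.9 -274.9  123.3] d [0.0034 0.0185 0.0197] w [-0.18  0.03  0.02] F [ 0.1 -0.1  0.3] open 0.0 j [ 1.    0.77 -0.84  2.03  2.08  0.36 -0.05]
tool z [ 0.633 -0.096 -0.768] tool x [ 0.149  0.989 -0.001]
```

```bash
python3 -m jog '[{"grip":-1,"dx":0.0034,"dy":0.0185,"dz":0.0197,"wx":0,"wy":0,"wz":0},{"grip":-1,"dx":0.0034,"dy":0.0185,"dz":0.0197,"wx":0,"wy":0,"wz":0},{"grip":-1,"dx":0.0034,"dy":0.0185,"dz":0.0197,"wx":0,"wy":0,"wz":0}]'; python3 go.py 669.9 -275.6 112 -0.15 40
python3 - <<'E'
from h import *
for n in('scene','top'):
    c=manip.camera(n);s=manip.read_state();q=proj(c,[s['tool_pos'],[661.6,-274.3,103]]);print(n,q)
    save(c,f'f2_{n}.png',[q[:1]+[[0,0],[3,0]],q[1:]+[[0,0],[3,0]]],(230,330,400,480) if n=='scene' else (380,130,560,280),4)
E
```

```text
clock: 5.15
tool_pos: [670.7, -274.9, 120.8]
eef_rot: [0.712, 0.614, 0.222, 0.259]
wrist_force: [-0.3, 1.1, 0.0]
opening: 0.001
clock 5.15 pos [ 670.7 -274.9  120.8] d [-0.0008 -0.0062  0.0063] w [-0.17  0.05  0.12] F [-0.3  1.1  0. ] open 0.0 j [ 0.94  0.78 -0.8   1.97  2.03  0.34 -0.02]
tool z [ 0.633 -0.097 -0.768] tool x [ 0.148  0.989 -0.002]
scene [[306.05011349 414.9196383 ]
 [301.98014898 412.7861176 ]]
top [[469.74099888 190.30817006]
 [466.66561012 196.3073477 ]]
```

View pics/f2_scene.png

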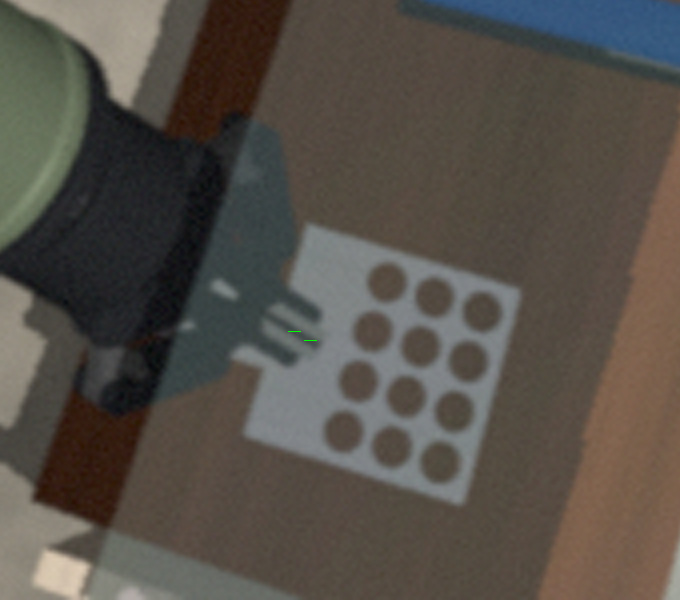

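View pics/f2_top.png

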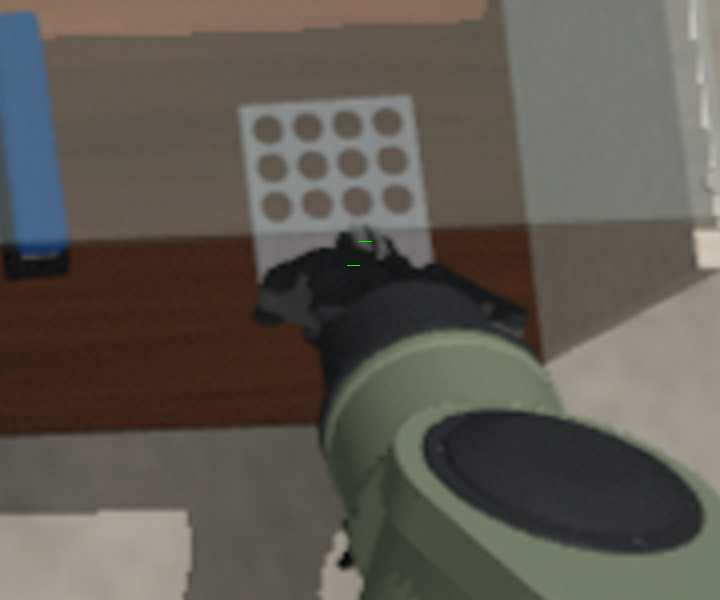

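```bash
python3 -m jog '[{"grip":-1,"dx":0,"dy":-0.0045,"dz":0.0054,"wx":0,"wy":0,"wz":0},{"grip":-1,"dx":0,"dy":-0.0045,"dz":0.0054,"wx":0,"wy":0,"wz":0},{"grip":-1,"dx":0,"dy":-0.0045,"dz":0.0054,"wx":0,"wy":0,"wz":0}]';python3 -m jog '[{"grip":-1,"dx":0,"dy":-0.0013,"dz":0.0015,"wx":0,"wy":0,"wz":0},{"grip":-1,"dx":0,"dy":-0.0013,"dz":0.0015,"wx":0,"wy":0,"wz":0}]'
```

```text
clock: 5.5
tool_pos: [668.6, -276.1, 112.7]
eef_rot: [0.713, 0.613, 0.221, 0.258]
wrist_force: [0.5, 0.4, 0.2]
opening: -0.002
clock: 5.67
tool_pos: [668.1, -276.4, 110.2]
eef_rot: [0.713, 0.613, 0.221, 0.258]
wrist_force: [-0.2, 0.1, 0.4]
opening: -0.001
```

```bash
python3 -m jog '[{"grip":-1,"dx":0,"dy":-0.0006,"dz":0.0008,"wx":0,"wy":0,"wz":0},{"grip":-1,"dx":0,"dy":-0.0006,"dz":0.0008,"wx":0,"wy":0,"wz":0}]'
```

```text
clock: 5.83
tool_pos: [667.9, -276.6, 108.9]
eef_rot: [0.714, 0.613, 0.221, 0.258]
wrist_force: [-0.1, -0.2, 0.2]
opening: 0.002
```

```bash
python3 -m jog '[{"grip":-1,"dx":0,"dy":-0.0006,"dz":0.0010,"wx":0,"wy":0,"wz":0},{"grip":-1,"dx":0,"dy":-0.0006,"dz":0.0010,"wx":0,"wy":0,"wz":0}]'
```

```text
clock: 6.0
tool_pos: [668.5, -276.6, 108.2]
eef_rot: [0.713, 0.613, 0.221, 0.258]
wrist_force: [-1.2, -0.8, 3.9]
opening: 0.002
```

```bash
python3 -m jog '[{"grip":-1,"dx":0,"dy":-0.0006,"dz":0.0010,"wx":0,"wy":0,"wz":0},{"grip":-1,"dx":0,"dy":-0.0006,"dz":0.0010,"wx":0,"wy":0,"wz":0}]'
```

```text
clock: 6.17
tool_pos: [669.4, -276.8, 108.0]
eef_rot: [0.713, 0.613, 0.221, 0.259]
wrist_force: [-2.6, 0.3, 9.7]
opening: 0.004
```

```bash
python3 -m jog '[{"grip":-1,"dx":0,"dy":-0.0006,"dz":0.0010,"wx":0,"wy":0,"wz":0},{"grip":-1,"dx":0,"dy":-0.0006,"dz":0.0010,"wx":0,"wy":0,"wz":0}]'
```

```text
clock: 6.33
tool_pos: [670.5, -276.9, 108.1]
eef_rot: [0.713, 0.613, 0.222, 0.26]
wrist_force: [-3.2, -0.3, 10.8]
opening: -0.001
```

```bash
python3 -m jog '[{"grip":-1,"dx":-0.0008,"dy":-0.0036,"dz":-0.0017,"wx":0,"wy":0,"wz":0},{"grip":-1,"dx":-0.0018,"dy":-0.0073,"dz":-0.0048,"wx":0,"wy":0,"wz":0},{"grip":-1,"dx":-0.0028,"dy":-0.0111,"dz":-0.0079,"wx":0,"wy":0,"wz":0},{"grip":-1,"dx":-0.0038,"dy":-0.0157,"dz":-0.0118,"wx":0,"wy":0,"wz":0}]'
```

```text
clock: 6.67
tool_pos: [651.4, -277.7, 108.1]
eef_rot: [0.712, 0.613, 0.222, 0.261]
wrist_force: [2.6, 1.3, 7.3]
opening: 0.0
```

```bash
cat > look.py <<'E'
import sys
from h import *
n=sys.argv[1];out=sys.argv[2];crop=[int(v) for v in sys.argv[3:7]];sc=float(sys.argv[7])
c=manip.camera(n);im=c['pixels'][:,:,::-1];l,t,r,b=crop
z=cv2.convertScaleAbs(cv2.resize(im[t:b,l:r],None,fx=sc,fy=sc,interpolation=cv2.INTER_CUBIC),alpha=1.6)
for u in range((l//10+1)*10,r,10): cv2.line(z,(int((u-l)*sc),0),(int((u-l)*sc),5),(0,255,255),1);cv2.putText(z,str(u),(int((u-l)*sc)-10,15),0,.35,(0,255,255),1)
for v in range((t//10+1)*10,b,10): cv2.line(z,(0,int((v-t)*sc)),(5,int((v-t)*sc)),(0,255,255),1);cv2.putText(z,str(v),(6,int((v-t)*sc)+4),0,.35,(0,255,255),1)
cv2.imwrite('pics/'+out,z)
E
python3 look.py scene g1.png 230 370 370 480 5
```

```text
(no output)
```

View pics/g1.png

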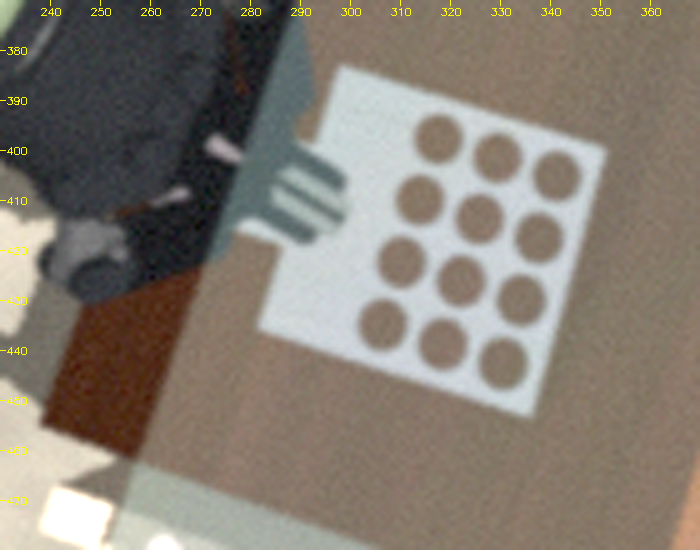

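```bash
python3 -m jog '[{"grip":-1,"dx":-0.0009,"dy":-0.0041,"dz":-0.0017,"wx":0,"wy":0,"wz":0},{"grip":-1,"dx":-0.0018,"dy":-0.0078,"dz":-0.0048,"wx":0,"wy":0,"wz":0},{"grip":-1,"dx":-0.0028,"dy":-0.0116,"dz":-0.0079,"wx":0,"wy":0,"wz":0},{"grip":-1,"dx":-0.0038,"dy":-0.0160,"dz":-0.0116,"wx":0,"wy":0,"wz":0}]'; python3 go.py 630 -278 108 -0.15 40
```

```text
clock: 7.05
tool_pos: [631.7, -278.7, 108.1]
eef_rot: [0.711, 0.613, 0.223, 0.262]
wrist_force: [3.6, -0.2, 9.2]
opening: -0.001
clock 7.05 pos [ 631.7 -278.7  108.1] d [ 0.0004 -0.0014 -0.0011] w [0.22 0.19 0.16] F [ 3.6 -0.2  9.2] open -0.0 j [ 1.05  0.81 -0.89  2.06  2.17  0.41 -0.09]
tool z [ 0.638 -0.1   -0.764] tool x [ 0.149  0.989 -0.004]
```

```bash
python3 -m jog '[{"grip":-1,"dx":-0.0009,"dy":-0.0041,"dz":-0.0017,"wx":0,"wy":0,"wz":0},{"grip":-1,"dx":-0.0018,"dy":-0.0078,"dz":-0.0048,"wx":0,"wy":0,"wz":0},{"grip":-1,"dx":-0.0025,"dy":-0.0105,"dz":-0.0071,"wx":0,"wy":0,"wz":0},{"grip":-1,"dx":-0.0031,"dy":-0.0129,"dz":-0.0089,"wx":0,"wy":0,"wz":0}]'; python3 look.py scene g2.png 210 370 350 480 5;python3 look.py top g3.png 400 130 540 245 5
```

```text
clock: 7.38
tool_pos: [616.9, -279.6, 108.1]
eef_rot: [0.711, 0.613, 0.223, 0.263]
wrist_force: [4.0, 0.1, 10.5]
opening: 0.003
```

View pics/g2.png

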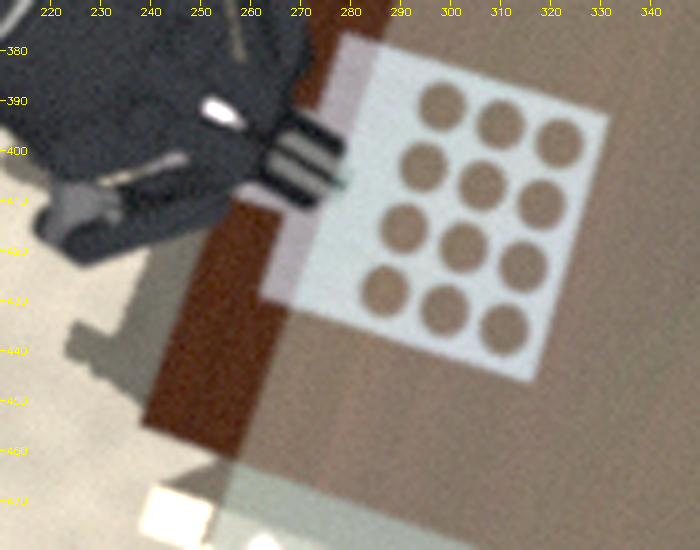

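View pics/g3.png

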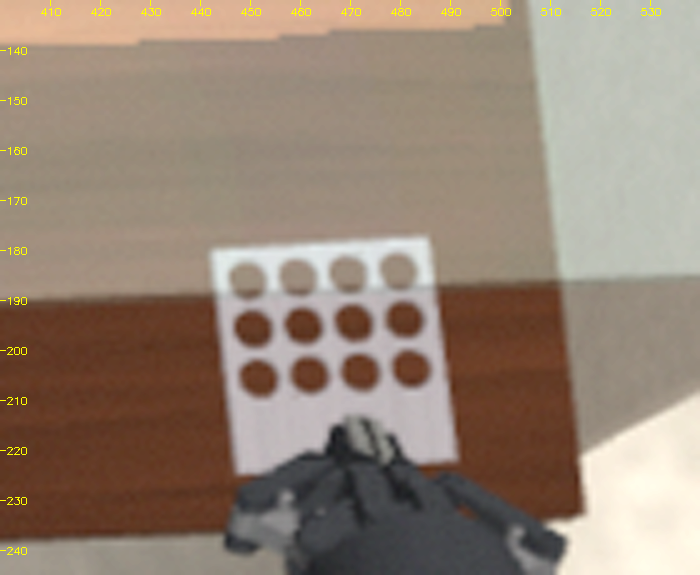

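```bash
cat > fs.py <<'E'
from h import *
from scipy.optimize import least_squares
def fits(T,S,z,p0,X=np.array([[47.5,45],[47.5,-45],[-47.5,45],[-47.5,-45]])):
    C={n:manip.camera(n) for n in("top","scene")}
    cs=[("top",np.array(T)),("scene",np.array(S))]
    def res(p,cs=cs): return np.concatenate([(proj(C[n],np.c_[pose(X[:len(uv)],p),np.full(len(uv),z)])-uv).ravel() for n,uv in cs if len(uv)])
    r=least_squares(res,p0);return r.x,np.round(r.fun.reshape(-1,2),1).tolist()
def rackrel(p,o=(580.4,-221.9),yaw=.05):
    c,s=np.cos(yaw),np.sin(yaw);d=np.array(p[:2])-o;return np.array([c*d[0]+s*d[1],-s*d[0]+c*d[1],np.degrees(p[2]-yaw)])
E
python3 - <<'E'
from fs import *
p,e=fits([[442.2,180],[486,177.2],[447.2,224.8],[491.6,222]],[[331.4,393.4],[316.4,446.2],[278.2,376.6],[262,429]],103,[650,-275,.07])
print(p,np.degrees(p[2]),e,'rack rel',rackrel(p),'orig',rackrel([703.5,-271.1,.0772]))
E
```

```text
[ 6.52391230e+02 -2.74304229e+02  7.46264051e-02] 4.275778052183429 [[0.4, -0.1], [-0.4, -0.0], [0.6, -0.3], [-0.0, -0.3], [0.1, -0.5], [-0.4, 0.1], [0.3, -0.2], [-0.3, -0.1]] rack rel [ 69.28214008 -55.93679876   1.41098908] orig [120.48718193 -55.29094855   1.5584452 ]
```

```bash
python3 -m jog '[{"grip":-1,"dx":-0.0009,"dy":-0.0041,"dz":-0.0017,"wx":0,"wy":0,"wz":0},{"grip":-1,"dx":-0.0018,"dy":-0.0078,"dz":-0.0048,"wx":0,"wy":0,"wz":0},{"grip":-1,"dx":-0.0019,"dy":-0.0082,"dz":-0.0055,"wx":0,"wy":0,"wz":0}]'; python3 go.py 607 -280 140 -0.15 40
```

```text
clock: 7.83
tool_pos: [607.6, -280.2, 108.2]
eef_rot: [0.71, 0.613, 0.224, 0.264]
wrist_force: [3.0, 0.1, 6.8]
opening: 0.004
clock 7.83 pos [ 607.6 -280.2  108.2] d [-0.0001  0.0202 -0.0246] w [0.52 0.24 0.28] F [3.  0.1 6.8] open 0.0 j [ 1.11  0.81 -0.93  2.11  2.22  0.43 -0.12]
tool z [ 0.642 -0.101 -0.76 ] tool x [ 0.148  0.989 -0.006]
```

```bash
python3 -m jog '[{"grip":-1,"dx":0,"dy":0.005,"dz":-0.006,"wx":0,"wy":0,"wz":0},{"grip":-1,"dx":0,"dy":0.02,"dz":-0.025,"wx":0,"wy":0,"wz":0},{"grip":-1,"dx":0,"dy":0.02,"dz":-0.025,"wx":0,"wy":0,"wz":0}]'; python3 go.py 450 -290 240 -0.15 20
```

```text
clock: 8.08
tool_pos: [608.0, -279.8, 144.2]
eef_rot: [0.709, 0.613, 0.224, 0.266]
wrist_force: [2.0, -0.3, 1.4]
opening: -0.003
clock 8.08 pos [ 608.  -279.8  144.2] d [-0.0342 -0.0549 -0.1734] w [20.72  0.34  0.3 ] F [ 2.  -0.3  1.4] open -0.0 j [ 1.09  0.71 -0.9   2.1   2.13  0.35 -0.09]
tool z [ 0.644 -0.102 -0.758] tool x [ 0.148  0.989 -0.008]
```

```bash
python3 -m jog '[{"grip":-1,"dx":0,"dy":-0.02,"dz":-0.03,"wx":0,"wy":0,"wz":0},{"grip":-1,"dx":0,"dy":-0.035,"dz":-0.06,"wx":0,"wy":0,"wz":0},{"grip":-1,"dx":0,"dy":-0.035,"dz":-0.09,"wx":5,"wy":0,"wz":0},{"grip":-1,"dx":0,"dy":-0.035,"dz":-0.09,"wx":5,"wy":0,"wz":0}]'; python3 go.py 530 -295 240 -0.1 15;python3 via.py 1.11 .46 -.9 1.9 .6 .66 1.12;python3 look.py scene h1.png 210 370 350 480 5;python3 look.py top h2.png 400 130 540 245 5
```

```text
clock: 8.42
tool_pos: [523.0, -269.9, 174.5]
eef_rot: [0.719, 0.622, 0.197, 0.239]
wrist_force: [0.1, -0.2, -1.6]
opening: 0.0
clock 8.42 pos [ 523.  -269.9  174.5] d [-0.0248  0.0469 -0.0464] w [21.03  1.99 -2.18] F [ 0.1 -0.2 -1.6] open 0.0 j [ 1.18  0.52 -0.89  2.22  1.83  0.22  0.15]
tool z [ 0.58  -0.099 -0.808] tool x [ 0.148  0.989 -0.015]
1 d [-0.039  0.026 -0.005] w [ 1.6 -6.3  3. ] pos [ 535. -311.  194.] 7.0
2 d [-0.059  0.038 -0.015] w [ 5.5 -9.6  6. ] pos [ 536. -331.  210.] 13.0
3 d [-0.054  0.043 -0.028] w [10.8 -9.   8.8] pos [ 533. -325.  224.] 17.0
4 d [-0.023  0.051 -0.045] w [16.  -4.2 10.8] pos [ 534. -294.  241.] 20.0
```

View pics/h1.png

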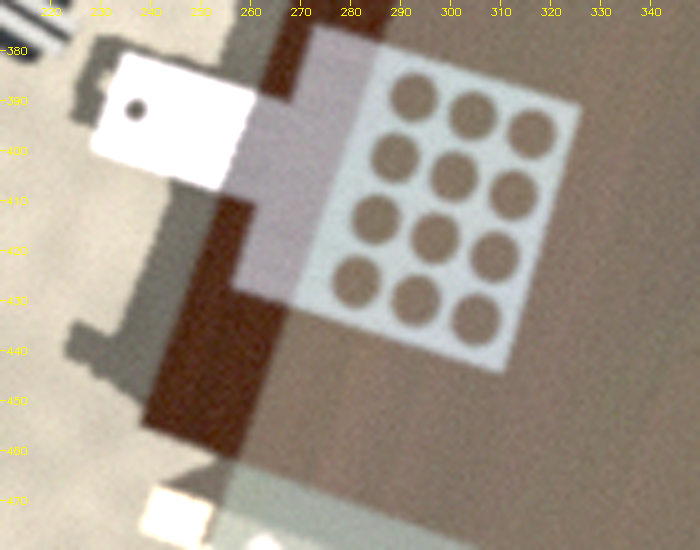

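View pics/h2.png

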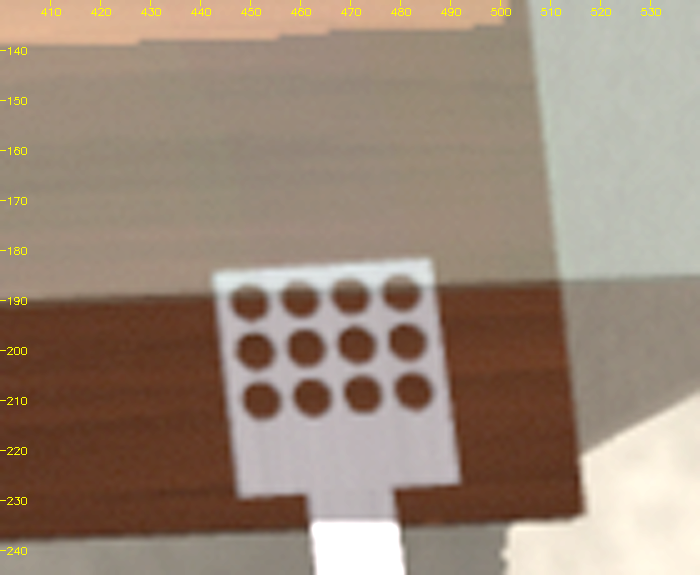

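Run:
```python
from fs import *
p,e=fits([[442.4,184.4],[486.2,181.8],[447.6,229.4],[492,226.6]],[[326,391],[310.8,444.6],[273,375],[256.6,427.4],[235,380.4],[228,400]],103,[650,-275,.07],np.array([[47.5,45],[47.5,-45],[-47.5,45],[-47.5,-45],[-107.5,17],[-107.5,-17]]))
print(p,np.degrees(p[2]),e,'rack rel',rackrel(p))
c,s=np.cos(p[2]),np.sin(p[2])
print('end',p[:2]-107.5*np.array([c,s]),'grasp',p[:2]-86*np.array([c,s]))
```

```text
[ 6.42791066e+02 -2.74733684e+02  7.73027596e-02] 4.429121870644475 [[0.5, 0.0], [-0.2, -0.2], [0.7, -0.2], [0.1, -0.4], [0.1, -0.0], [-0.2, -0.3], [0.1, -0.3], [-0.2, -0.3], [-0.2, -0.0], [0.2, -0.0]] rack rel [ 59.67251011 -55.88590969   1.56433289]
end [ 535.6121012  -283.03545709] grasp [ 557.04789423 -281.37510254]
```

```bash
python3 -m jog '[{"grip":-1,"dx":-0.02,"dy":0.026,"dz":-0.03,"wx":2,"wy":-6,"wz":3},{"grip":-1,"dx":-0.039,"dy":0.03,"dz":-0.035,"wx":5.5,"wy":-9,"wz":5},{"grip":-1,"dx":-0.04,"dy":0.038,"dz":-0.04,"wx":9,"wy":-9,"wz":8},{"grip":-1,"dx":-0.035,"dy":0.043,"dz":-0.045,"wx":13,"wy":-7,"wz":10},{"grip":-1,"dx":-0.023,"dy":0.05,"dz":-0.045,"wx":16,"wy":-4.2,"wz":11}]'; python3 go.py 530 -283 220 0.077 0;python3 via.py 1.11 .46 -.9 1.9 .6 .66 1.12
```

```text
clock: 9.03
tool_pos: [530.8, -309.0, 224.8]
eef_rot: [0.776, 0.577, 0.116, 0.225]
wrist_force: [-0.3, -1.6, -0.9]
opening: 0.003
clock 9.03 pos [ 530.8 -309.   224.8] d [ 0.0248 -0.0091 -0.0018] w [ 27.78  10.04 -20.67] F [-0.3 -1.6 -0.9] open 0.0 j [ 1.07  0.42 -0.81  2.05  0.95  0.42  0.84]
tool z [ 0.441 -0.215 -0.871] tool x [ 0.306  0.949 -0.079]
1 d [-0.002  0.003 -0.002] w [2.1 0.  1.2] pos [ 532. -311.  228.] 2.0
2 d [-0.001  0.005 -0.005] w [4.3 0.7 2.3] pos [ 533. -310.  232.] 5.0
3 d [ 0.004  0.006 -0.01 ] w [6.7 1.9 3.2] pos [ 533. -304.  236.] 8.0
4 d [ 0.012  0.007 -0.016] w [9.1 3.7 4. ] pos [ 534. -296.  242.] 11.0
```

```bash
python3 - <<'E'
from ik import *
j0=manip.read_state()['joint_pos']
for tilt in (0,10,15):
    for p in ((530,-283,220),(555.5,-281.5,88)):
        x,e=ik(np.array(p),.077,tilt,j0,.03);print(tilt,p,np.round(x,2),round(e,3))
E
python3 -m jog '[{"grip":1,"dx":0.005,"dy":-0.002,"dz":-0.005,"wx":5.5,"wy":2,"wz":-4.2},{"grip":1,"dx":0.01,"dy":-0.004,"dz":-0.005,"wx":11,"wy":4,"wz":-8.4},{"grip":1,"dx":0.015,"dy":-0.006,"dz":-0.003,"wx":16.5,"wy":6,"wz":-12.6},{"grip":1,"dx":0.02,"dy":-0.008,"dz":-0.002,"wx":22,"wy":8,"wz":-16.8},{"grip":1,"dx":0.025,"dy":-0.009,"dz":-0.002,"wx":27.7,"wy":10,"wz":-20.6}]'; python3 go.py 530 -283 200 0.077 8
```

```text
0 (530, -283, 220) [ 1.03  0.68 -1.    1.63  0.61  1.17  1.54] 0.0
0 (555.5, -281.5, 88) [ 0.92  0.85 -0.87  1.67  0.76  0.99  1.43] 0.0
10 (530, -283, 220) [ 1.17  0.64 -1.09  1.76  0.63  0.96  1.53] 0.0
10 (555.5, -281.5, 88) [ 1.02  0.81 -0.91  1.81  0.83  0.76  1.38] 0.0
15 (530, -283, 220) [ 1.25  0.63 -1.13  1.83  0.66  0.85  1.52] 0.0
15 (555.5, -281.5, 88) [ 1.06  0.8  -0.91  1.87  0.89  0.64  1.34] 0.0
clock: 9.45
tool_pos: [529.1, -284.5, 219.3]
eef_rot: [0.688, 0.726, 0.006, 0.015]
wrist_force: [-0.7, -1.1, -0.1]
opening: 0.708
clock 9.45 pos [ 529.1 -284.5  219.3] d [0.0017 0.0004 0.0193] w [-6.32  0.86 -1.29] F [-0.7 -1.1 -0.1] open 0.71 j [ 1.06  0.67 -1.02  1.67  0.63  1.13  1.49]
tool z [ 0.03  -0.011 -0.999] tool x [-0.053  0.998 -0.013]
```

```bash
python3 -m jog '[{"grip":1,"dx":0.0017,"dy":0.0004,"dz":0.0193,"wx":-6.3,"wy":0.9,"wz":-1.3},{"grip":1,"dx":0.0017,"dy":0.0004,"dz":0.0193,"wx":-6.3,"wy":0.9,"wz":-1.3},{"grip":1,"dx":0.0017,"dy":0.0004,"dz":0.0193,"wx":-6.3,"wy":0.9,"wz":-1.3}]'; python3 go.py 557.7 -281.3 130 0.077 8
```

```text
clock: 9.7
tool_pos: [529.2, -283.8, 198.3]
eef_rot: [0.678, 0.731, 0.051, 0.047]
wrist_force: [0.6, -0.4, 0.1]
opening: 0.995
clock 9.70 pos [ 529.2 -283.8  198.3] d [0.0004 0.019  0.0715] w [-0.1  -0.01 -0.1 ] F [ 0.6 -0.4  0.1] open 0.99 j [ 1.13  0.67 -1.05  1.77  0.66  0.96  1.5 ]
tool z [ 0.137  0.011 -0.991] tool x [-0.075  0.997  0.   ]
```

```bash
python3 -m jog '[{"grip":1,"dx":0.0002,"dy":0.01,"dz":0.035,"wx":0,"wy":0,"wz":0},{"grip":1,"dx":0.0004,"dy":0.019,"dz":0.0715,"wx":0,"wy":0,"wz":0},{"grip":1,"dx":0.0004,"dy":0.019,"dz":0.0715,"wx":0,"wy":0,"wz":0},{"grip":1,"dx":0.0004,"dy":0.019,"dz":0.0715,"wx":0,"wy":0,"wz":0}]'; python3 go.py 557.7 -281.3 85.5 0.077 8
python3 - <<'E'
from h import *
for n in('wrist','scene'):
    c=manip.camera(n)
    P=np.c_[pose(SV,[642.8,-274.7,.0773]),np.full(8,103)]
    save(c,f'i_{n}.png',[proj(c,P)],(200,330,360,470) if n=='scene' else None,4 if n=='scene' else 1)
E
```

```text
clock: 10.03
tool_pos: [557.8, -280.8, 129.2]
eef_rot: [0.678, 0.731, 0.05, 0.046]
wrist_force: [-0.3, -0.4, 0.5]
opening: 0.999
clock 10.03 pos [ 557.8 -280.8  129.2] d [-0.0005 -0.0061  0.0433] w [-0.18 -0.03 -0.11] F [-0.3 -0.4  0.5] open 1.0 j [ 1.03  0.77 -0.95  1.76  0.76  0.87  1.42]
tool z [ 0.136  0.011 -0.991] tool x [-0.075  0.997  0.001]
```

View pics/i_wrist.png

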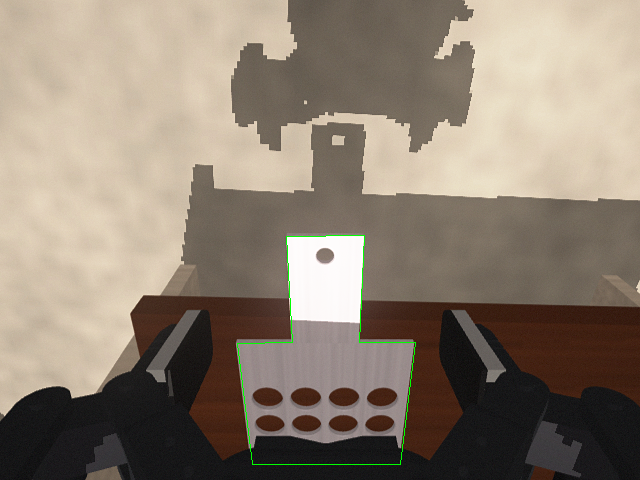

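View pics/i_scene.png

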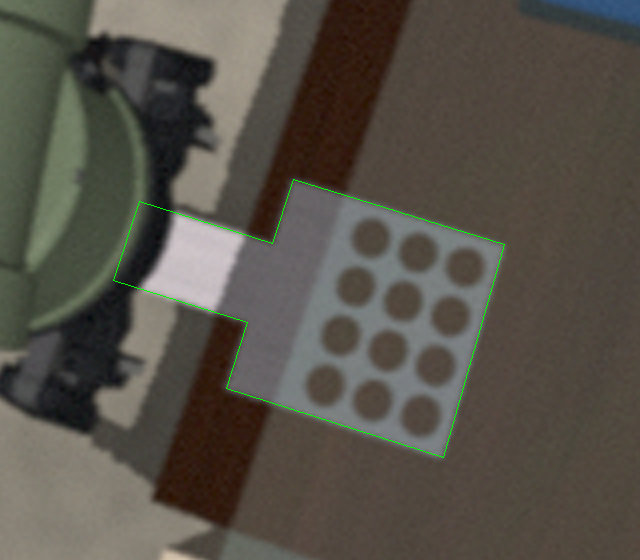

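```bash
python3 -m jog '[{"grip":1,"dx":-0.0002,"dy":-0.003,"dz":0.022,"wx":0,"wy":0,"wz":0},{"grip":1,"dx":-0.0005,"dy":-0.0061,"dz":0.0433,"wx":0,"wy":0,"wz":0},{"grip":1,"dx":-0.0005,"dy":-0.0061,"dz":0.0433,"wx":0,"wy":0,"wz":0},{"grip":1,"dx":-0.0005,"dy":-0.0061,"dz":0.0433,"wx":0,"wy":0,"wz":0}]'; python3 go.py 557.7 -281.3 85.5 0.077 8
```

```text
clock: 10.47
tool_pos: [558.2, -282.4, 89.0]
eef_rot: [0.679, 0.731, 0.05, 0.048]
wrist_force: [0.1, 0.0, 0.4]
opening: 0.999
clock 10.47 pos [ 558.2 -282.4   89. ] d [ 0.0012 -0.0009  0.0034] w [-0.01  0.12 -0.15] F [0.1 0.  0.4] open 1.0 j [ 1.    0.82 -0.9   1.78  0.82  0.81  1.38]
tool z [ 0.139  0.009 -0.99 ] tool x [-0.074  0.997 -0.002]
```

```bash
python3 -m jog '[{"grip":0.1,"dx":0.0012,"dy":-0.0009,"dz":0.0034,"wx":0,"wy":0,"wz":0},{"grip":0.1,"dx":0.0012,"dy":-0.0009,"dz":0.0034,"wx":0,"wy":0,"wz":0},{"grip":0.1,"dx":0.0012,"dy":-0.0009,"dz":0.0034,"wx":0,"wy":0,"wz":0}]'; python3 go.py 557.7 -281.3 85.5 0.077 8
python3 - <<'E'
from h import *
c=manip.camera('wrist');save(c,'i2.png')
E
```

```text
clock: 10.72
tool_pos: [558.1, -281.6, 86.7]
eef_rot: [0.679, 0.731, 0.051, 0.049]
wrist_force: [0.4, -0.4, -0.6]
opening: 0.603
clock 10.72 pos [ 558.1 -281.6   86.7] d [ 0.0003 -0.0005  0.0011] w [ 0.05  0.18 -0.16] F [ 0.4 -0.4 -0.6] open 0.6 j [ 1.    0.82 -0.9   1.79  0.83  0.8   1.37]
tool z [ 0.14   0.008 -0.99 ] tool x [-0.074  0.997 -0.003]
```

View pics/i2.png

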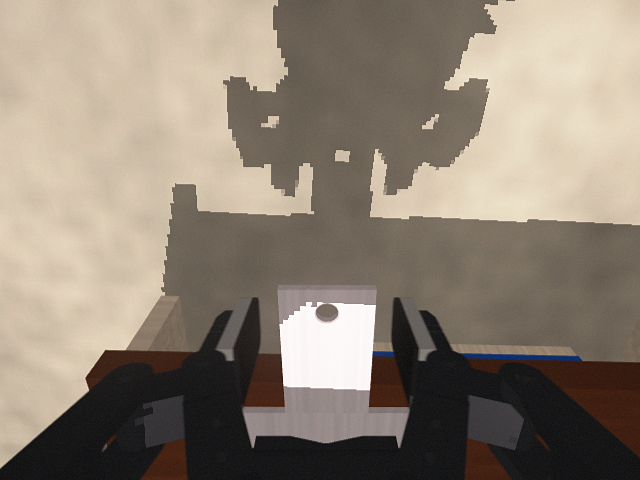

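```bash
python3 -m jog '[{"grip":-0.1,"dx":0,"dy":-0.0005,"dz":0.001,"wx":0,"wy":0,"wz":0},{"grip":-0.3,"dx":0,"dy":-0.0005,"dz":0.001,"wx":0,"wy":0,"wz":0},{"grip":-0.6,"dx":0,"dy":-0.0005,"dz":0.001,"wx":0,"wy":0,"wz":0},{"grip":-1,"dx":0,"dy":-0.0005,"dz":0.001,"wx":0,"wy":0,"wz":0},{"grip":-1,"dx":0,"dy":-0.0005,"dz":0.001,"wx":0,"wy":0,"wz":0}]';python3 -m jog '[{"grip":-1,"dx":0,"dy":0,"dz":0,"wx":0,"wy":0,"wz":0},{"grip":-1,"dx":0,"dy":0,"dz":0,"wx":0,"wy":0,"wz":0}]'; python3 go.py 557.7 -281.3 85.5 0.077 8
python3 - <<'E'
from h import *
c=manip.camera('wrist');save(c,'i3.png')
E
```

```text
clock: 11.18
tool_pos: [557.8, -281.7, 85.6]
eef_rot: [0.679, 0.731, 0.05, 0.049]
wrist_force: [-1.8, -1.1, 4.9]
opening: 0.372
clock: 11.35
tool_pos: [557.8, -281.7, 85.7]
eef_rot: [0.679, 0.731, 0.051, 0.049]
wrist_force: [-1.5, 0.2, 4.5]
opening: 0.377
clock 11.35 pos [ 557.8 -281.7   85.7] d [ 0.0004 -0.0001  0.0002] w [ 0.06  0.19 -0.17] F [-1.5  0.2  4.5] open 0.38 j [ 1.    0.82 -0.9   1.79  0.83  0.8   1.37]
tool z [ 0.14   0.008 -0.99 ] tool x [-0.074  0.997 -0.003]
```

View pics/i3.png

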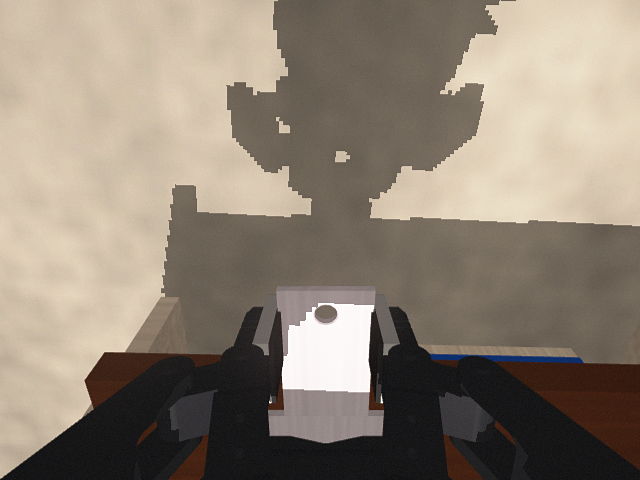

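```bash
python3 -m jog '[{"grip":-1,"dx":0,"dy":0.0004,"dz":-0.003,"wx":0,"wy":0,"wz":0},{"grip":-1,"dx":0,"dy":0.0008,"dz":-0.006,"wx":0,"wy":0,"wz":0},{"grip":-1,"dx":0,"dy":0.0011,"dz":-0.008,"wx":0,"wy":0,"wz":0},{"grip":-1,"dx":0,"dy":0.0011,"dz":-0.008,"wx":0,"wy":0,"wz":0}]'; python3 go.py 430 -291 94 0.077 8
python3 look.py scene j1.png 210 370 350 480 5;python3 look.py top j2.png 400 130 540 245 5
```

```text
clock: 11.73
tool_pos: [557.9, -281.7, 94.2]
eef_rot: [0.679, 0.731, 0.051, 0.049]
wrist_force: [-0.3, -0.4, -0.2]
opening: 0.373
clock 11.73 pos [ 557.9 -281.7   94.2] d [ 0.0002 -0.127  -0.0178] w [ 0.08  0.19 -0.16] F [-0.3 -0.4 -0.2] open 0.37 j [ 1.01  0.81 -0.91  1.78  0.82  0.81  1.38]
tool z [ 0.14   0.007 -0.99 ] tool x [-0.074  0.997 -0.003]
```

View pics/j1.png

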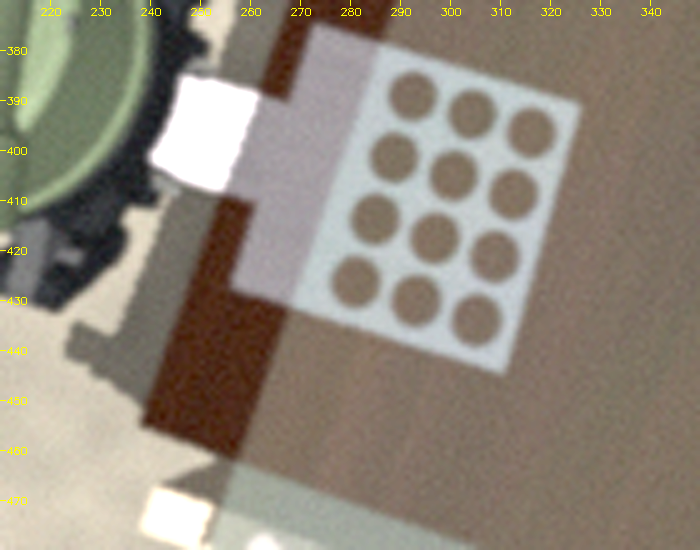

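Run:
```python
from h import *
c=manip.camera('wrist');save(c,'j3.png')
```

```text
(no output)
```

View pics/j3.png

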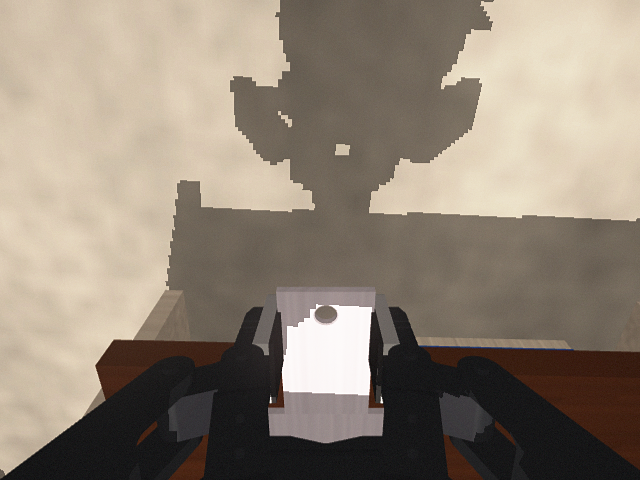

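View pics/j2.png

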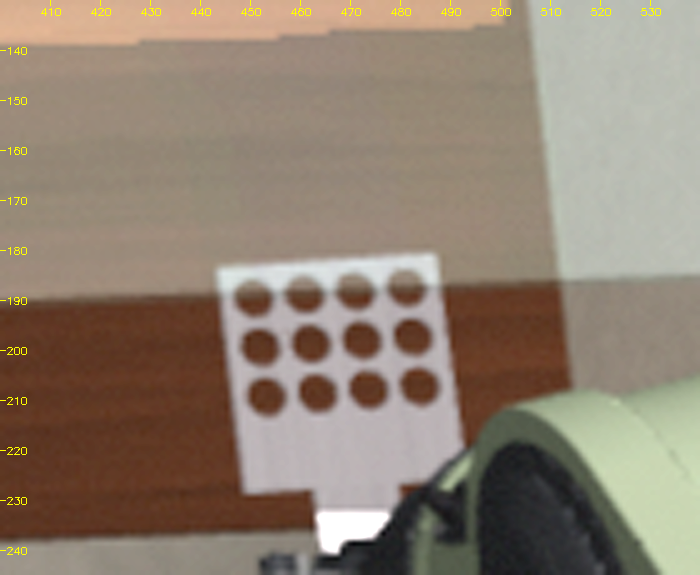

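```bash
python3 -m jog '[{"grip":-1,"dx":0,"dy":-0.015,"dz":-0.002,"wx":0,"wy":0,"wz":0},{"grip":-1,"dx":0,"dy":-0.04,"dz":-0.0055,"wx":0,"wy":0,"wz":0},{"grip":-1,"dx":0,"dy":-0.07,"dz":-0.010,"wx":0,"wy":0,"wz":0},{"grip":-1,"dx":0,"dy":-0.1,"dz":-0.0142,"wx":0,"wy":0,"wz":0},{"grip":-1,"dx":0,"dy":-0.127,"dz":-0.0180,"wx":0,"wy":0,"wz":0}]'; python3 go.py 400 -291 94 0.077 8
```

```text
clock: 12.3
tool_pos: [427.9, -291.0, 93.5]
eef_rot: [0.679, 0.731, 0.05, 0.048]
wrist_force: [1.2, -0.1, 0.3]
opening: 0.375
clock 12.30 pos [ 427.9 -291.    93.5] d [ 0.0021 -0.0275 -0.0044] w [ 0.01  0.17 -0.17] F [ 1.2 -0.1  0.3] open 0.37 j [ 1.22  0.69 -0.94  2.05  0.83  0.67  1.42]
tool z [ 0.139  0.008 -0.99 ] tool x [-0.074  0.997 -0.003]
```

```bash
python3 fitk.py
python3 - <<'E'
from ik import *
j=manip.read_state()['joint_pos']
for path in ([(428,-291,94,.077),(428,-291,200,.077),(430,-200,200,.1),(430,-100,200,.1),(435,0,200,.12),(460,100,200,.165),(486,184.5,200,.165),(486,184.5,45,.165)],[(428,-291,200,.077),(428,-291,320,.077),(470,-150,320,.1),(490,0,320,.12),(486,184.5,320,.165),(486,184.5,200,.165),(486,184.5,45,.165)]):
    jj=j
    for p in path:
        jj,e=ik(np.array(p[:3]),p[3],8,jj,.03);print(p,np.round(jj,2),round(e,3))
E
```

```text
[318. 530. 418. 328.   1.   0.  -1.  -1. -21. -38.   0.  -1.] [[0.3, 0.3, -0.3], [0.5, 0.2, 0.2], [-0.3, -1.8, 2.5], [-1.3, -0.5, -2.2], [0.4, 0.2, 0.5], [0.2, 0.3, -0.1], [0.6, 0.7, 0.2], [0.2, 0.2, 0.2], [-0.1, -0.4, 0.1], [-0.0, -0.1, 0.0], [-0.0, 0.0, 0.0], [-0.0, -0.3, 0.0], [-0.1, -0.5, 0.0], [-0.1, -0.2, 0.1], [0.0, 0.1, 0.2], [0.3, 0.5, 0.1], [-0.4, 0.3, -0.6], [-0.3, 0.2, -0.4], [-0.1, 0.2, -0.3], [0.0, 0.2, -0.2], [0.0, 0.2, -0.1], [0.0, 0.2, -0.1], [0.0, 0.2, -0.2], [0.2, 0.0, 0.1]]
(428, -291, 94, 0.077) [ 1.22  0.7  -0.94  2.05  0.82  0.68  1.42] 0.0
(428, -291, 200, 0.077) [ 1.37  0.57 -1.13  1.96  0.61  0.87  1.59] 0.0
(430, -200, 200, 0.1) [ 1.26  0.49 -1.17  2.07  0.59  0.81  1.44] 0.0
(430, -100, 200, 0.1) [ 1.08  0.42 -1.18  2.16  0.57  0.75  1.22] 0.0
(435, 0, 200, 0.12) [ 0.83  0.39 -1.18  2.18  0.58  0.75  0.98] 0.0
(460, 100, 200, 0.165) [ 0.53  0.45 -1.13  2.1   0.65  0.81  0.77] 0.0
(486, 184.5, 200, 0.165) [ 0.3   0.52 -1.07  1.98  0.7   0.88  0.6 ] 0.0
(486, 184.5, 45, 0.165) [ 0.12  0.75 -0.85  2.09  1.11  0.67  0.24] 0.0
(428, -291, 200, 0.077) [ 1.37  0.57 -1.13  1.96  0.61  0.87  1.59] 0.0
(428, -291, 320, 0.077) [ 1.5   0.44 -1.29  1.81  0.43  1.1   1.74] 0.0
(470, -150, 320, 0.1) [ 1.26  0.37 -1.31  1.87  0.4   1.05  1.48] 0.0
(490, 0, 320, 0.12) [ 0.92  0.34 -1.29  1.89  0.42  1.05  1.17] 0.0
(486, 184.5, 320, 0.165) [ 0.44  0.39 -1.23  1.83  0.5   1.1   0.78] 0.0
(486, 184.5, 200, 0.165) [ 0.31  0.53 -1.09  1.98  0.71  0.89  0.59] 0.0
(486, 184.5, 45, 0.165) [ 0.14  0.76 -0.87  2.09  1.12  0.69  0.23] 0.0
```

```bash
python3 -m jog '[{"grip":-1,"dx":0,"dy":0.001,"dz":-0.01,"wx":0,"wy":0,"wz":0},{"grip":-1,"dx":0,"dy":0.004,"dz":-0.03,"wx":0,"wy":0,"wz":0},{"grip":-1,"dx":0,"dy":0.008,"dz":-0.055,"wx":0,"wy":0,"wz":0},{"grip":-1,"dx":0,"dy":0.011,"dz":-0.08,"wx":0,"wy":0,"wz":0},{"grip":-1,"dx":0,"dy":0.014,"dz":-0.1,"wx":0,"wy":0,"wz":0}]'; python3 go.py 428 -180 200 0.08 8; python3 look.py top k1.png 380 200 600 380 3; python3 look.py scene k2.png 100 280 340 480 3
```

```text
clock: 12.72
tool_pos: [427.9, -290.6, 196.1]
eef_rot: [0.679, 0.731, 0.05, 0.049]
wrist_force: [-0.3, -0.4, -1.3]
opening: 0.376
clock 12.72 pos [ 427.9 -290.6  196.1] d [ 0.1102  0.0087 -0.003 ] w [ 0.03  0.2  -0.31] F [-0.3 -0.4 -1.3] open 0.38 j [ 1.36  0.57 -1.12  1.97  0.61  0.86  1.59]
tool z [ 0.14   0.008 -0.99 ] tool x [-0.074  0.997 -0.003]
```

View pics/k1.png

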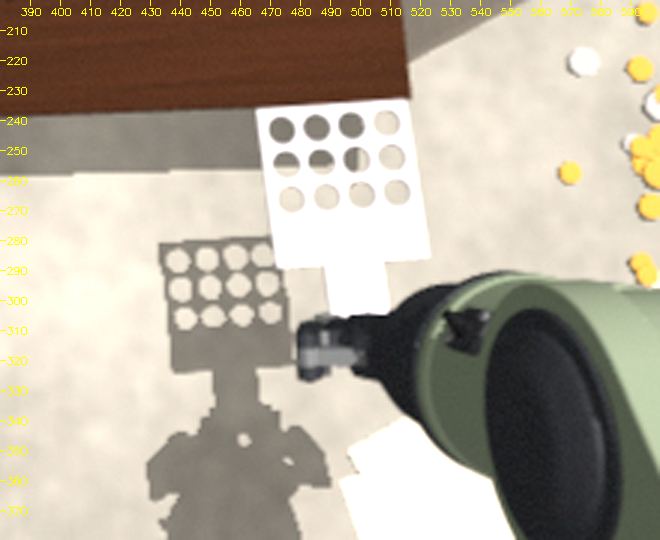

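View pics/k2.png

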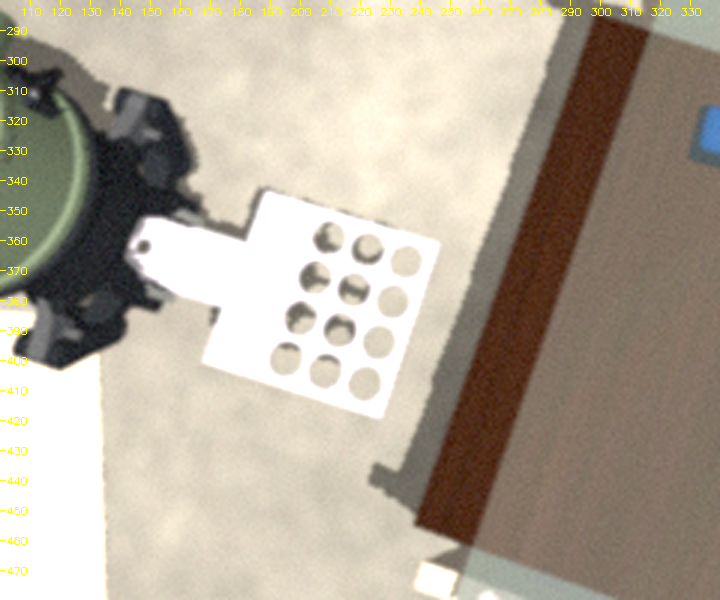

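```bash
cat > f6.py <<'E'
from h import *
from scipy.optimize import least_squares
def fit6(T,S,p0,X=np.array([[47.5,45,3],[47.5,-45,3],[-47.5,45,3],[-47.5,-45,3]])):
    """p: x,y,z(underside origin), yaw,pitch,roll"""
    C={n:manip.camera(n) for n in("top","scene")}
    def res(p):
        r=R.from_euler('ZYX',p[3:]);P=r.apply(X)+p[:3]
        return np.concatenate([(proj(C[n],P[:len(uv)])-uv).ravel() for n,uv in(("top",np.array(T)),("scene",np.array(S))) if len(uv)])
    r=least_squares(res,p0,x_scale=[10,10,10,.1,.1,.1]);return r.x,np.round(r.fun.reshape(-1,2),1).tolist()
E
python3 - <<'E'
from f6 import *
p,e=fit6([[465.3,236.7],[516,233],[472.3,289.3],[523.7,286]],[[246.7,360.7],[227.3,419.3],[188,343.7],[167.3,400.7]],[513,-284,210,.077,0,0])
print(np.round(p[:3],1),np.round(np.degrees(p[3:]),2),e)
s=manip.read_state();Rt=R.from_quat(s['eef_rot'])
d=R.from_euler('ZYX',p[3:]).inv().apply(s['tool_pos']-p[:3]);print('TCP in sieve',d,'tool yaw',np.degrees(np.arctan2(-Rt.apply([1,0,0])[0],Rt.apply([1,0,0])[1])))
E
```

```text
[ 512.9 -284.3  206.9] [ 4.76  0.37 -1.81] [[0.3, 0.2], [-0.4, -0.1], [0.3, 0.1], [0.1, -0.5], [-0.4, 0.3], [-0.4, -0.3], [0.6, -0.1], [0.1, -0.2]]
TCP in sieve [-85.41065408   0.79151996 -12.98611832] tool yaw 4.194897221230893
```

```bash
python3 -m jog '[{"grip":-1,"dx":0.012,"dy":0.001,"dz":0,"wx":0,"wy":0,"wz":0},{"grip":-1,"dx":0.035,"dy":0.003,"dz":-0.001,"wx":0,"wy":0,"wz":0},{"grip":-1,"dx":0.063,"dy":0.005,"dz":-0.002,"wx":0,"wy":0,"wz":0},{"grip":-1,"dx":0.095,"dy":0.007,"dz":-0.003,"wx":0,"wy":0,"wz":0},{"grip":-1,"dx":0.125,"dy":0.009,"dz":-0.003,"wx":0,"wy":0,"wz":0}]'; python3 go.py 428 -20 205 0.11 8
```

```text
clock: 13.33
tool_pos: [426.2, -163.5, 197.4]
eef_rot: [0.679, 0.731, 0.05, 0.048]
wrist_force: [1.0, -0.0, -0.3]
opening: 0.374
clock 13.33 pos [ 426.2 -163.5  197.4] d [ 0.143   0.0133 -0.0061] w [-0.04  0.41 -2.06] F [ 1.  -0.  -0.3] open 0.37 j [ 1.19  0.45 -1.16  2.12  0.58  0.77  1.34]
tool z [ 0.138  0.008 -0.99 ] tool x [-0.073  0.997 -0.002]
```

```bash
python3 -m jog '[{"grip":-1,"dx":0.02,"dy":0.002,"dz":-0.001,"wx":0,"wy":0,"wz":-0.4},{"grip":-1,"dx":0.05,"dy":0.005,"dz":-0.002,"wx":0,"wy":0,"wz":-0.8},{"grip":-1,"dx":0.08,"dy":0.008,"dz":-0.004,"wx":0,"wy":0,"wz":-1.2},{"grip":-1,"dx":0.112,"dy":0.011,"dz":-0.005,"wx":0,"wy":0,"wz":-1.6},{"grip":-1,"dx":0.143,"dy":0.0133,"dz":-0.006,"wx":0,"wy":0,"wz":-2}]'; python3 go.py 460 115 205 0.165 8
```

```text
clock: 13.75
tool_pos: [427.0, -18.0, 204.3]
eef_rot: [0.666, 0.743, 0.049, 0.048]
wrist_force: [1.0, 0.4, -0.3]
opening: 0.373
clock 13.75 pos [427.  -18.  204.3] d [0.1287 0.0469 0.005 ] w [-0.11  0.82 -3.15] F [ 1.   0.4 -0.3] open 0.37 j [ 0.89  0.37 -1.19  2.18  0.56  0.75  1.03]
tool z [ 0.137  0.008 -0.99 ] tool x [-0.108  0.994 -0.007]
```

```bash
python3 -m jog '[{"grip":-1,"dx":0.02,"dy":0.007,"dz":0.001,"wx":0,"wy":0.1,"wz":-0.6},{"grip":-1,"dx":0.05,"dy":0.018,"dz":0.002,"wx":0,"wy":0.2,"wz":-1.2},{"grip":-1,"dx":0.078,"dy":0.029,"dz":0.003,"wx":0,"wy":0.3,"wz":-2},{"grip":-1,"dx":0.105,"dy":0.038,"dz":0.004,"wx":0,"wy":0.4,"wz":-2.6},{"grip":-1,"dx":0.128,"dy":0.047,"dz":0.005,"wx":0,"wy":0.4,"wz":-3.2}]'; python3 go.py 485.7 185.5 180 0.165 8
```

```text
clock: 14.17
tool_pos: [459.3, 116.7, 204.2]
eef_rot: [0.644, 0.762, 0.05, 0.047]
wrist_force: [1.3, -0.1, -0.6]
opening: 0.371
clock 14.17 pos [459.3 116.7 204.2] d [0.0636 0.0339 0.0286] w [-0.18  0.38  0.16] F [ 1.3 -0.1 -0.6] open 0.37 j [ 0.49  0.45 -1.12  2.08  0.64  0.83  0.73]
tool z [ 0.135  0.016 -0.991] tool x [-0.166  0.986 -0.007]
```

```bash
python3 -m jog '[{"grip":-1,"dx":0.015,"dy":0.008,"dz":0.007,"wx":0,"wy":0.1,"wz":0},{"grip":-1,"dx":0.04,"dy":0.021,"dz":0.018,"wx":-0.1,"wy":0.4,"wz":0.1},{"grip":-1,"dx":0.0636,"dy":0.0339,"dz":0.0286,"wx":-0.2,"wy":0.4,"wz":0.2},{"grip":-1,"dx":0.0636,"dy":0.0339,"dz":0.0286,"wx":-0.2,"wy":0.4,"wz":0.2},{"grip":-1,"dx":0.0636,"dy":0.0339,"dz":0.0286,"wx":-0.2,"wy":0.4,"wz":0.2}]'; python3 go.py 485.7 185.5 95 0.165 8
```

```text
clock: 14.58
tool_pos: [484.2, 187.6, 178.7]
eef_rot: [0.644, 0.762, 0.053, 0.044]
wrist_force: [0.4, -0.5, -0.0]
opening: 0.375
clock 14.58 pos [484.2 187.6 178.7] d [-0.0024 -0.0104  0.0831] w [-0.11 -0.1   0.17] F [ 0.4 -0.5 -0. ] open 0.38 j [ 0.26  0.55 -1.03  2.    0.74  0.85  0.56]
tool z [ 0.135  0.024 -0.991] tool x [-0.167  0.986  0.001]
```

Descend to a hover (underside about 35 mm above the ledge) and measure.

```bash
python3 -m jog '[{"grip":-1,"dx":-0.0005,"dy":-0.002,"dz":0.015,"wx":0,"wy":0,"wz":0},{"grip":-1,"dx":-0.001,"dy":-0.005,"dz":0.04,"wx":0,"wy":0,"wz":0},{"grip":-1,"dx":-0.002,"dy":-0.009,"dz":0.07,"wx":0,"wy":0,"wz":0},{"grip":-1,"dx":-0.0024,"dy":-0.0104,"dz":0.083,"wx":-0.1,"wy":-0.1,"wz":0.2},{"grip":-1,"dx":-0.0024,"dy":-0.0104,"dz":0.083,"wx":-0.1,"wy":-0.1,"wz":0.2}]'; python3 go.py 485.7 185.5 80 0.165 8; python3 look.py top l1.png 190 180 310 290 6; python3 look.py scene l2.png 270 110 400 220 6
```

```text
clock: 15.0
tool_pos: [483.8, 184.2, 92.4]
eef_rot: [0.645, 0.761, 0.051, 0.044]
wrist_force: [-0.2, -0.3, -0.7]
opening: 0.374
clock 15.00 pos [483.8 184.2  92.4] d [0.001  0.0004 0.0126] w [-0.26  0.06 -0.04] F [-0.2 -0.3 -0.7] open 0.37 j [ 0.15  0.66 -0.89  2.07  0.94  0.71  0.38]
tool z [ 0.133  0.021 -0.991] tool x [-0.163  0.987 -0.001]
```

View pics/l1.png

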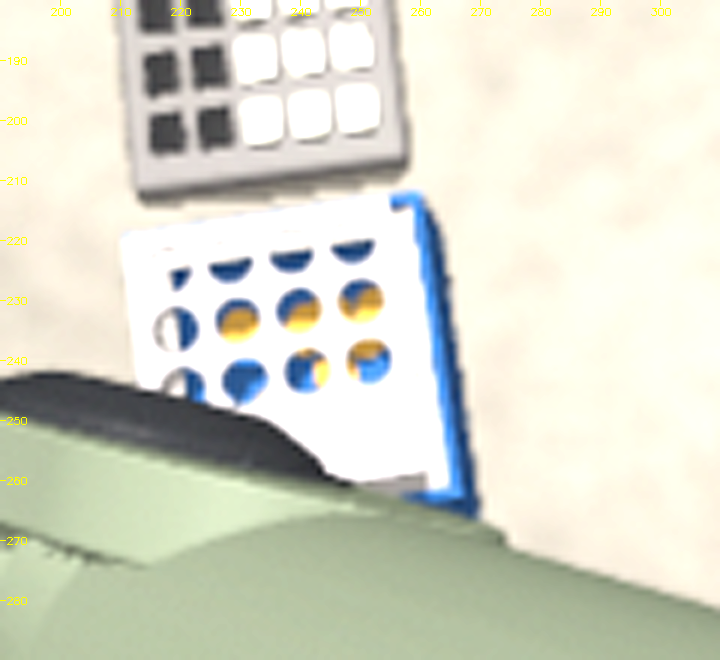

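View pics/l2.png

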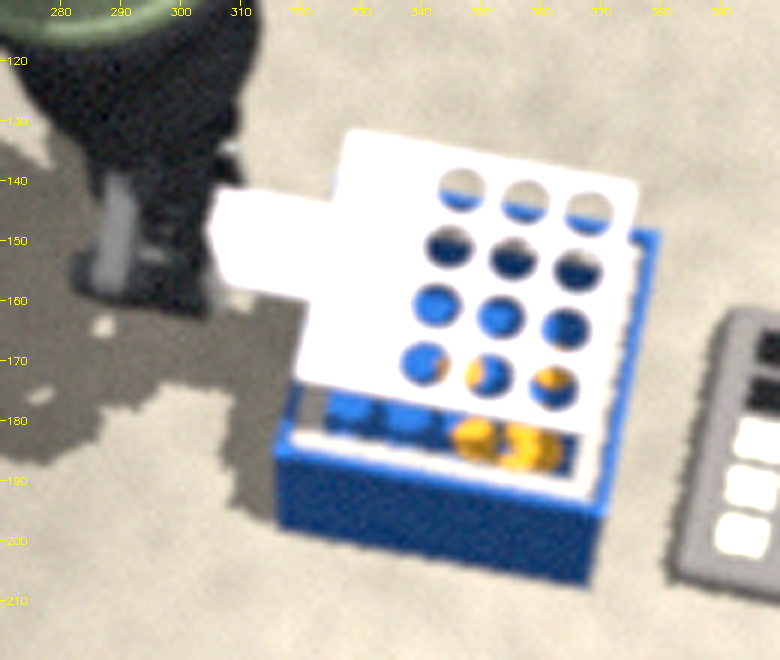

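Run:
```python
from h import *
from scipy.optimize import least_squares
C={n:manip.camera(n) for n in("top","scene")}
X=np.array([[47.5,45,3],[47.5,-45,3],[-47.5,-45,3],[-47.5,45,3]])
T=np.array([[209.7,218.7],[255.3,212.7],[261,258.7]]);S=np.array([[376.3,140],[367.2,182.5],[319.5,173],[327.8,131.3]])
s=manip.read_state();tp=s['tool_pos']
def res(p):
    r=R.from_euler('ZYX',p[3:]);P=r.apply(X)+p[:3]
    return np.r_[(proj(C['top'],P[:3])-T).ravel(),(proj(C['scene'],P)-S).ravel(),(p[4:])*20]
r=least_squares(res,[568,198,106,.165,0,0],x_scale=[10,10,10,.1,.1,.1]);p=r.x
print(np.round(p[:3],1),np.round(np.degrees(p[3:]),2),np.round(r.fun[:14].reshape(-1,2),1).tolist())
print('TCP in sieve',R.from_euler('ZYX',p[3:]).inv().apply(tp-p[:3]))
c,q=np.cos(.163),np.sin(.163)
pred=tp+R.from_euler('z',.163).apply([85.4,-.3,13.7]);print('pred sieve',pred)
```

```text
[567.9 199.1 106.6] [ 9.23 -0.55  1.82] [[0.9, 0.2], [-0.7, -0.1], [-0.3, -0.5], [-0.2, 0.1], [0.3, -0.2], [-0.9, 0.1], [0.4, 0.0]]
TCP in sieve [-83.04747725  -0.4969465   -9.59974504]
pred sieve [570.34553597 199.12770994 109.87515294]
```

```bash
python3 go.py 485.7 185.2 62 0.165 8
```

```text
clock 15.20 pos [486.  185.6  96.2] d [-0.0003 -0.0052  0.0338] w [ 0.06 -0.01 -0.05] F [-0.4 -0.4 -1.1] open 0.37 j [ 0.15  0.66 -0.89  2.07  0.94  0.71  0.39]
tool z [ 0.138  0.023 -0.99 ] tool x [-0.163  0.987  0.   ]
```

```bash
python3 -m jog '[{"grip":-1,"dx":0,"dy":-0.0015,"dz":0.01,"wx":0,"wy":0,"wz":0},{"grip":-1,"dx":0,"dy":-0.0033,"dz":0.022,"wx":0,"wy":0,"wz":0},{"grip":-1,"dx":-0.0003,"dy":-0.0048,"dz":0.031,"wx":0,"wy":0,"wz":0},{"grip":-1,"dx":-0.0003,"dy":-0.0052,"dz":0.0338,"wx":0,"wy":0,"wz":0},{"grip":-1,"dx":-0.0003,"dy":-0.0052,"dz":0.0338,"wx":0,"wy":0,"wz":0}]'; python3 go.py 485.7 185.2 62 0.165 8
cat > ov.py <<'E'
from h import *
import sys
s=manip.read_state
C={}
for n,crop in (('top',(190,180,310,290)),('scene',(270,110,400,220))):
    c=manip.camera(n);tp=s()['tool_pos']
    o=tp+R.from_euler('z',.163).apply([85.4,-.3,14.0])
    P=R.from_euler('z',.165).apply(np.c_[SV,np.full(8,3.)])+o
    B=np.c_[pose(np.array([[55.5,53],[55.5,-53],[-55.5,-53],[-55.5,53]]),[570.2,199.25,.165]),np.full(4,66)]
    im=cv2.resize(c['pixels'][:,:,::-1],None,fx=6,fy=6,interpolation=cv2.INTER_CUBIC)
    for q,col in ((P,(0,200,0)),(B,(0,0,255))): cv2.polylines(im,[np.round((proj(c,q)+.0)*6).astype(int)],True,col,1)
    l,t,r,b=[6*v for v in crop];cv2.imwrite(f'pics/{sys.argv[1]}_{n}.png',im[t:b,l:r])
print(tp,o)
E
python3 ov.py m
```

```text
clock: 15.62
tool_pos: [485.8, 185.1, 62.3]
eef_rot: [0.645, 0.761, 0.054, 0.045]
wrist_force: [-0.3, 0.5, 0.0]
opening: 0.374
clock 15.62 pos [485.8 185.1  62.3] d [ 0.0001 -0.0001  0.0003] w [ 0.07 -0.01 -0.06] F [-0.3  0.5  0. ] open 0.37 j [ 0.11  0.71 -0.83  2.09  1.03  0.66  0.31]
tool z [ 0.138  0.023 -0.99 ] tool x [-0.163  0.987  0.   ]
[486.03042269 185.35692779  62.80429117] [570.34711979 198.91954519  76.80429117]
```

View pics/m_scene.png

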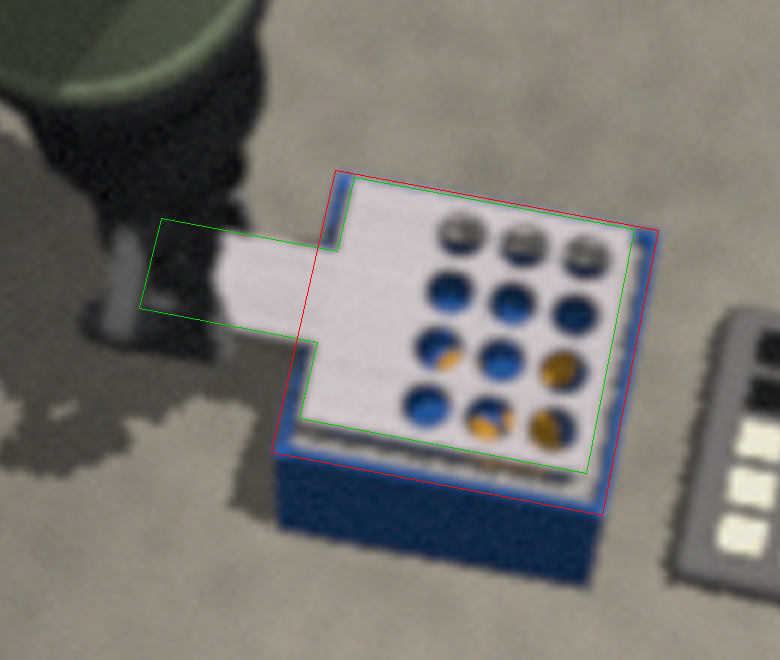

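View pics/m_top.png

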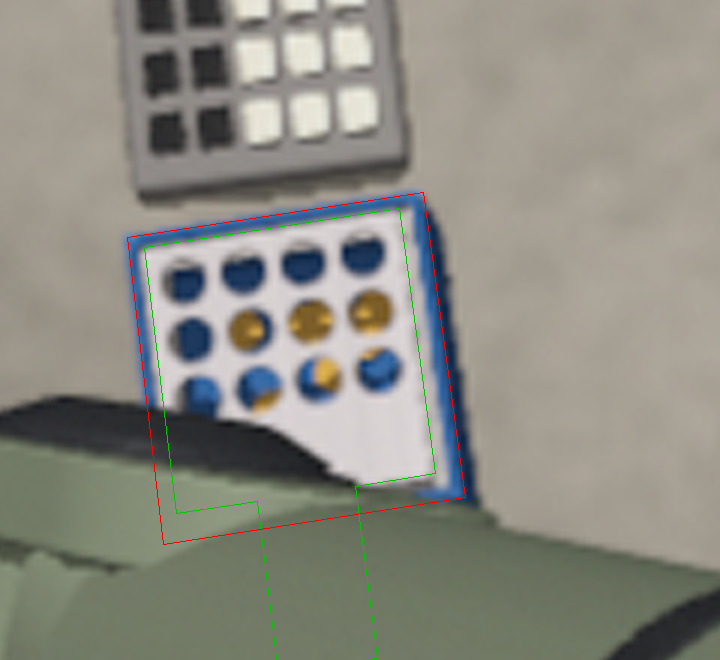

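```bash
python3 -m jog '[{"grip":-1,"dx":0,"dy":-0.0006,"dz":0.004,"wx":0,"wy":0,"wz":0},{"grip":-1,"dx":0,"dy":-0.0011,"dz":0.008,"wx":0,"wy":0,"wz":0},{"grip":-1,"dx":0,"dy":-0.0016,"dz":0.011,"wx":0,"wy":0,"wz":0},{"grip":-1,"dx":0,"dy":-0.0018,"dz":0.0125,"wx":0,"wy":0,"wz":0},{"grip":-1,"dx":0,"dy":-0.0018,"dz":0.0125,"wx":0,"wy":0,"wz":0}]'; python3 -m jog '[{"grip":-1,"dx":0,"dy":0,"dz":0.001,"wx":0,"wy":0,"wz":0},{"grip":-1,"dx":0,"dy":0,"dz":0.001,"wx":0,"wy":0,"wz":0}]'; python3 ov.py n
```

```text
clock: 16.13
tool_pos: [485.8, 185.4, 49.8]
eef_rot: [0.645, 0.761, 0.054, 0.045]
wrist_force: [-0.1, -0.1, -1.6]
opening: 0.368
clock: 16.3
tool_pos: [485.9, 185.4, 48.7]
eef_rot: [0.645, 0.761, 0.054, 0.045]
wrist_force: [0.3, 0.2, -0.7]
opening: 0.373
[485.95062757 185.43402456  48.83863359] [570.26732467 198.99664196  62.83863359]
```

View pics/n_scene.png

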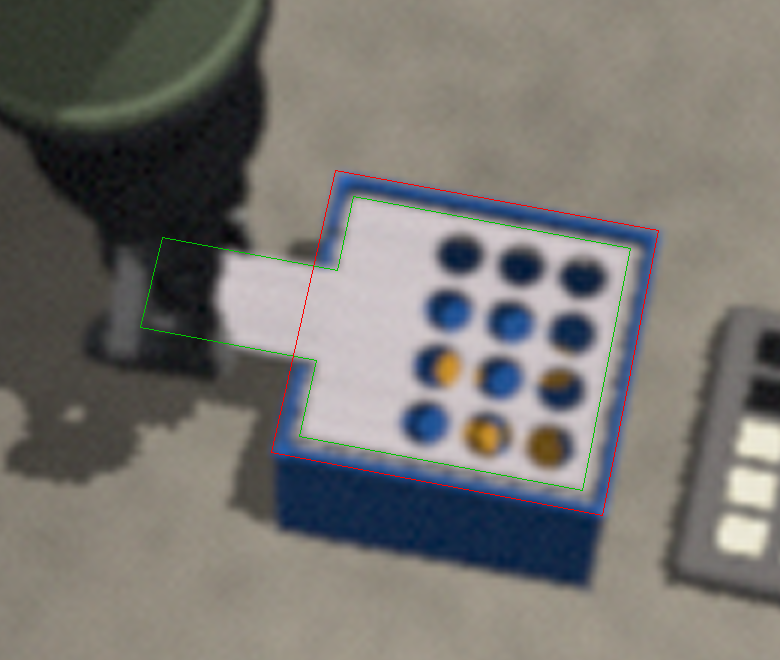

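```bash
python3 -m jog '[{"grip":-1,"dx":0,"dy":-0.0002,"dz":0.0015,"wx":0,"wy":0,"wz":0},{"grip":-1,"dx":0,"dy":-0.0002,"dz":0.0015,"wx":0,"wy":0,"wz":0},{"grip":-1,"dx":0,"dy":-0.0002,"dz":0.0015,"wx":0,"wy":0,"wz":0}]'; python3 -m jog '[{"grip":-1,"dx":0,"dy":-0.0001,"dz":0.001,"wx":0,"wy":0,"wz":0},{"grip":-1,"dx":0,"dy":-0.0001,"dz":0.001,"wx":0,"wy":0,"wz":0}]'
```

```text
clock: 16.65
tool_pos: [485.9, 185.4, 47.3]
eef_rot: [0.645, 0.761, 0.054, 0.045]
wrist_force: [-0.4, 0.5, -0.6]
opening: 0.373
clock: 16.82
tool_pos: [486.0, 185.4, 46.2]
eef_rot: [0.645, 0.761, 0.054, 0.045]
wrist_force: [-0.3, 0.3, 0.7]
opening: 0.372
```

```bash
python3 -m jog '[{"grip":-1,"dx":0,"dy":-0.0001,"dz":0.0008,"wx":0,"wy":0,"wz":0},{"grip":-1,"dx":0,"dy":-0.0001,"dz":0.0008,"wx":0,"wy":0,"wz":0}]'
```

```text
clock: 16.98
tool_pos: [486.1, 185.5, 45.4]
eef_rot: [0.645, 0.761, 0.054, 0.045]
wrist_force: [-1.5, -0.2, 4.1]
opening: 0.369
```

```bash
python3 -m jog '[{"grip":-0.25,"dx":0,"dy":0,"dz":0,"wx":0,"wy":0,"wz":0},{"grip":-0.2,"dx":0,"dy":0,"dz":0,"wx":0,"wy":0,"wz":0},{"grip":-0.15,"dx":0,"dy":0,"dz":0,"wx":0,"wy":0,"wz":0},{"grip":-0.1,"dx":0,"dy":0,"dz":0,"wx":0,"wy":0,"wz":0},{"grip":0,"dx":0,"dy":0,"dz":0,"wx":0,"wy":0,"wz":0}]';python3 ov.py o
python3 - <<'E'
from h import *
c=manip.camera('wrist');save(c,'o_wrist.png')
E
```

```text
clock: 17.4
tool_pos: [486.1, 185.4, 45.4]
eef_rot: [0.645, 0.761, 0.054, 0.045]
wrist_force: [0.1, 1.0, 0.2]
opening: 0.503
[486.0835232  185.45155148  45.38069171] [570.40022029 199.01416888  59.38069171]
```

View pics/o_wrist.png

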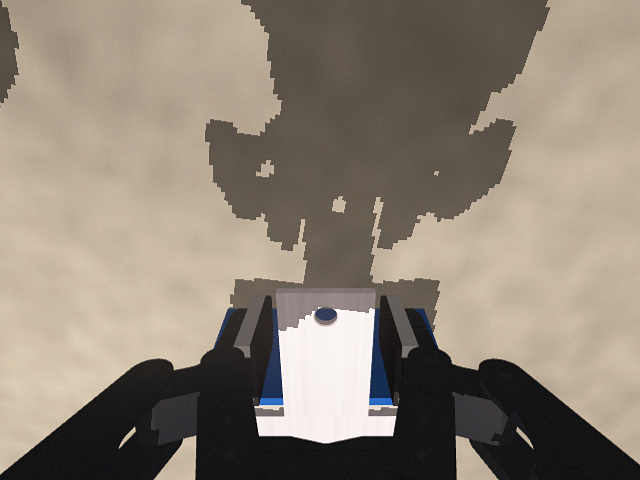

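View pics/o_scene.png

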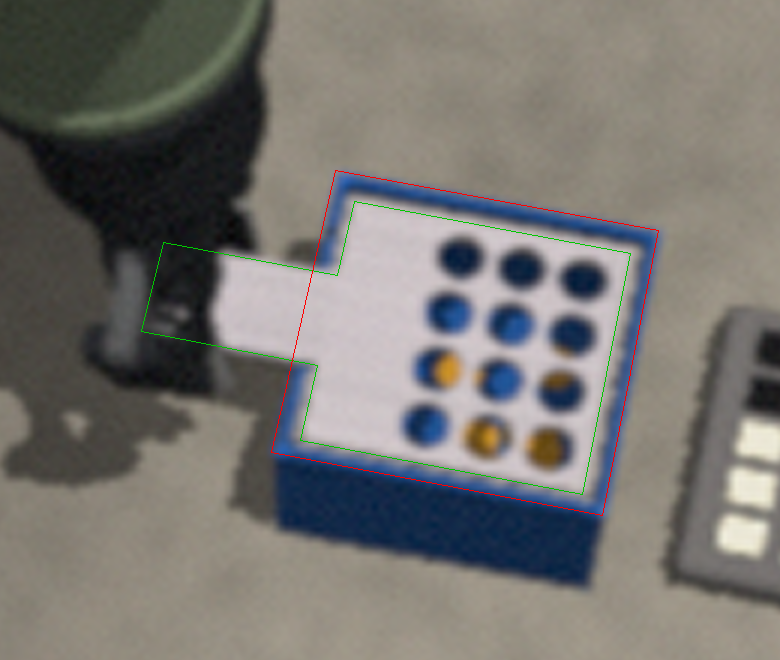

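```bash
python3 -m jog '[{"grip":0.5,"dx":0,"dy":0,"dz":0,"wx":0,"wy":0,"wz":0},{"grip":0.5,"dx":0,"dy":0,"dz":0,"wx":0,"wy":0,"wz":0},{"grip":0.5,"dx":0,"dy":0,"dz":-0.01,"wx":0,"wy":0,"wz":0},{"grip":0.5,"dx":0,"dy":0,"dz":-0.04,"wx":0,"wy":0,"wz":0},{"grip":0.5,"dx":0,"dy":0,"dz":-0.075,"wx":0,"wy":0,"wz":0}]';python3 -m jog '[{"grip":0.5,"dx":0,"dy":-0.02,"dz":-0.04,"wx":0,"wy":0,"wz":0},{"grip":0.5,"dx":0,"dy":-0.04,"dz":-0.08,"wx":0,"wy":0,"wz":0},{"grip":0.5,"dx":0,"dy":-0.04,"dz":-0.12,"wx":0,"wy":0,"wz":0},{"grip":0.5,"dx":0,"dy":-0.04,"dz":-0.12,"wx":0,"wy":0,"wz":0}]'; python3 go.py 400 0 300 0.1 0; python3 look.py scene p1.png 270 110 400 220 6;python3 look.py top p2.png 190 180 310 290 6
```

```text
clock: 17.97
tool_pos: [474.4, 183.6, 119.3]
eef_rot: [0.645, 0.761, 0.053, 0.044]
wrist_force: [1.1, -0.3, -0.5]
opening: 0.75
clock: 18.3
tool_pos: [419.0, 175.3, 237.5]
eef_rot: [0.644, 0.761, 0.054, 0.046]
wrist_force: [0.6, 1.1, -0.2]
opening: 0.749
clock 18.30 pos [419.  175.3 237.5] d [-0.1698 -0.0383 -0.0686] w [ 8.2  -0.25  3.79] F [ 0.6  1.1 -0.2] open 0.75 j [ 0.42  0.36 -1.19  2.09  0.55  0.86  0.66]
tool z [ 0.141  0.023 -0.99 ] tool x [-0.165  0.986 -0.   ]
```

View pics/p1.png

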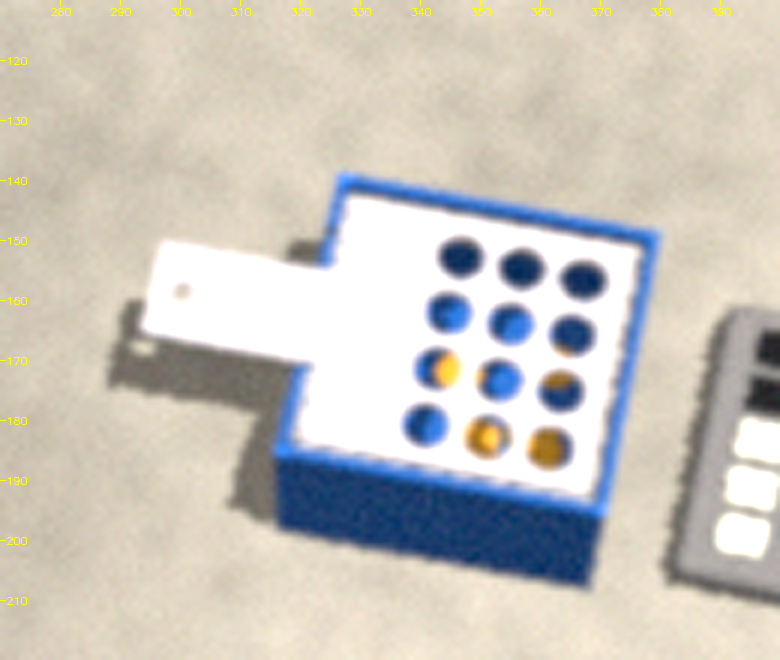

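View pics/p2.png

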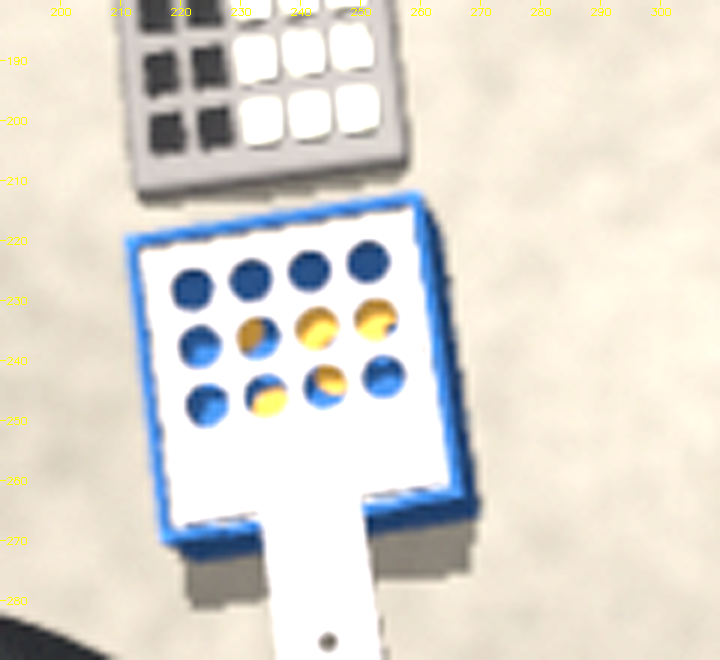

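```bash
python3 -m jog '[{"grip":0.5,"dx":0,"dy":0,"dz":0,"wx":0,"wy":0,"wz":0},{"grip":0.5,"dx":0,"dy":0,"dz":0,"wx":0,"wy":0,"wz":0},{"grip":0.5,"dx":0,"dy":0,"dz":0,"wx":0,"wy":0,"wz":0}]'
python3 - <<'E'
from h import *
a0=cv2.imread('pics/a_scene.png');c=manip.camera('scene');b=c['pixels'][:,:,::-1]
b=b.copy()
for nm,(l,t,r,bb) in dict(calc=(382,158,465,222),cup=(225,207,265,250),stapler=(328,312,412,352)).items():
    print(nm,'mean abs diff',np.abs(a0[t:bb,l:r].astype(int)-b[t:bb,l:r]).mean().round(2))
save(c,'q.png');c=manip.camera('top');save(c,'q2.png')
s=manip.read_state();print(s['clock'],np.abs(s['joint_vel']).max(),s['wrist_force'])
E
```

```text
clock: 18.65
tool_pos: [419.6, 174.0, 233.4]
eef_rot: [0.645, 0.761, 0.053, 0.045]
wrist_force: [-0.2, 0.5, -0.1]
opening: 0.75
calc mean abs diff 4.59
cup mean abs diff 4.97
stapler mean abs diff 3.44
18.75 0.004778865856201784 [-0.0925187   0.42889216 -0.03886428]
```

View pics/q.png

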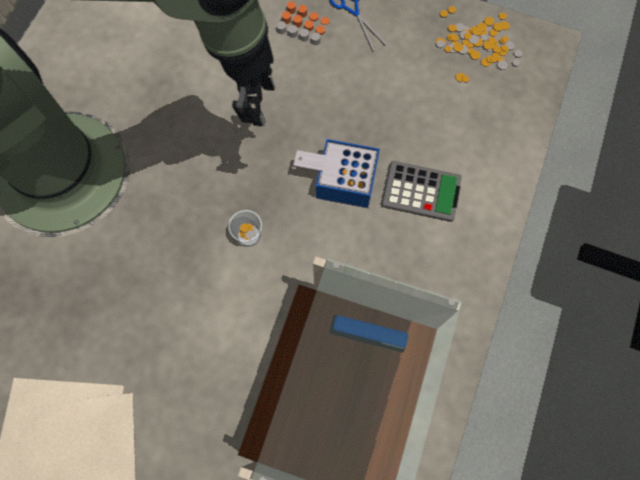

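The picture shows the sieve in the box (panel around (355,168), handle end at (297,160)). The calculator, cup and stapler are at their first pixel positions, and the arm is clear of everything.

```bash
python3 -c "
from bench import manip
print(manip.hand_in())"
```

```text
the job is handed in; nothing more can be done
None
```

The sieve now lies flat inside the rim of the blue catch box with its handle out through the notch, and I handed the job in at about 19 s of the 70 s allowed.

- **Drawing forward:** I pressed the closed fingertips on the solid strip of panel beside the handle, at 4 to 11 N, and drew the sieve about 61 mm forward. I let go with about 48 mm of the 60 mm handle past the edge and the panel about 12 mm behind it. Fits to the corners in both cameras gave those figures.
- **Taking and placing:** I took the overhanging handle by its side edges, lifted it about 8 mm, drew it out level from under the clear top and carried it to the box. I lowered it until the wrist read about 4 N of contact, then opened the gripper slowly. The sieve did not visibly move on release.
- **Last checks:** Both cameras show the panel inside the recess on all sides and the handle through the notch. The calculator, cup and stapler look unmoved; their image patches differ only by 3 to 5 grey levels, which I put down to noise. The arm was still, with no contact force.
- **What disagreed:** In the air above the box, one camera fit put the sieve about 2.4 mm in x and 3 mm in z from where the tool pose said it was. The pictures were overexposed and some corners hidden. A direct overlay lower down agreed with the tool pose to within about a pixel, so I used that.
- **Other problems:** My first move command was refused because its rows lacked some keys, and nothing moved. The networks missed the stapler and found only parts of the sieve through the clear top, so I read the sieve's corners myself.

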